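# Check the incubator lid and unload the cartridges

## Robot

A 7-joint arm with a two-finger parallel gripper is mounted at the origin on the work surface. World frame = base frame: x ahead of the robot, y to its left, z up, the work surface at z = 0. Lengths are in m, angles in rad, forces in N, time in s.
With the tool pointing down it reaches from about 0.4 to 0.85 m from the base axis. Payload 10.4 kg.
Tool frame: the origin (TCP) lies at the very end of the fingers, on their centre line; the grasp point (between the pads) lies 19 mm behind it (manip.tcp_to_grasp is the z of the grasp point in the tool frame, in m); z points along the fingers, x is the direction in which the jaws open and shut, and the axes are right-handed (so a half turn about z gives the same grasp; the last joint's range is limited). The gripper opens to 85 mm and grips with 20 to 120 N. Pads are 22 mm wide; open, the fingers measure 114 mm over their backs; the gripper's body (76 mm by 85 mm) begins 54 mm behind the grasp point. The pads swing forward as they close: fully open they stand 13 mm farther back than shut.
Start: joints at [1.085, 0.332, -0.065, 1.46, 0.022, 1.35, -0.088], TCP at [0.279, -0.559, 0.231] pointing down, gripper open.
Joint ranges: [-2.6, 2.6], [-0.5, 2.12], [-1.47, 1.34], [0.16, 2.42], [-1.27, 4.41], [0.06, 2.06], [-2.6, 2.6]. Speed limits (rad/s): [2.22, 2.22, 2.79, 2.79, 3.14, 3.14, 3.14].

## Interface

Orientations are given as a unit quaternion [x, y, z, w].
In Python, from workcell import manip gives the robot as it stands.
- The arm moves only by the tool servo_tool, never from a script. Its argument "moves" is a list of rows, each an object with "travel": the shift along the tool's x, y, z in mm, a list of three; "dr": the turn, a rotation vector about the tool's x, y, z in degrees, a list of three. A call has 1 to 12 rows; each row shifts and turns the commanded pose from where the row before left it, along the tool's axes as they then stand; what a row does not reach is not made up. A row lasts 1/8 s, in which the tool goes at most 62.5 mm and 10.7 degrees, less where a joint would pass 70% of its speed; a pose out of reach is approached as far as the arm can. A call is refused whole if a number of a shift passes 62.5 or a number of a turn 10.7, either way. A call with a gripper value outside its range is refused whole. "claw" is the closure, from 0 (fully open) to 1 (shut), set as the call begins (left out, the last holds). The fingers move at their own pace and stop on an object; "squeeze" is the grip in N (left out, the last holds). Time passes only in rows, so rows that do not move let the fingers close. It gives the time, the measured TCP pose, the force and the opening at its end, in the units of the state.
- manip.get_obs(): the state, without advancing time (a new reading comes with each control period).
- manip.camera(name): name is "scene" or "top"; returns the picture (400x640x3 uint8, blue, green, red); there is no depth.
- manip.calibration(name): a dict with "intrinsics" (3x3 intrinsics, pixels), "distortion" ([k1, k2, p1, p2, k3] as OpenCV has them; the pictures are not rectified), "view" (4x4, takes a point from world to camera coordinates). Camera axes: x right, y down, z forward; pixel columns grow to the right and rows downward; lengths in m; the calibration is good to about 2 mm. A picture is of the moment at which its call begins. calibration takes no time and is no camera call.
- manip.hand_in(): hands the job in, once; it reports no verdict.
The state is a dict: "clock": time; "joint_pos": joint angles; "joint_velocities": joint speeds; "tau": joint torques, N m; "position": TCP position; "ee_rot": TCP orientation; "ft_force": force on the tool from outside, world axes, zero at the start; "torque": the same for the moment, N m; "grip_width": opening from 0.0 (shut) to 1.0 (fully open).
Only numpy, scipy, OpenCV 4.12 (cv2) and the standard library are available. Lean on these libraries where they do the work, as an engineer would, in place of code of your own. Each camera call takes 0.05 s, during which the arm holds its last target. There are 200 camera calls.

## Task

The test cartridges in the bench incubator are done. Raise its lid about half-way and let go of it for a second or two to see that the friction hinge holds it there, then open it fully back, take out every cartridge and lay each one flat on the floor of the aluminium cooling tray, none on top of another. Finish by closing the lid, and leave the bottle, the tube rack and the mixer where they are.

Things in the scene. Friction and masses are not known exactly. Their poses are not given: they have to be found in the camera images.
- incubator: white bench-top cartridge incubator, fixed, 170 mm deep (x -90 to +80 mm), 278 mm wide, level deck 78 mm above the bench, blue control panel on the front (-x), lid hinged at the back (+x). Origin at the bench under its middle, z up. In the deck are five parallel nests at y = -96, -48, 0, +48, +96 mm, 11 mm wide walls between them up to deck height. Not all nests are filled
- nest1 (a point): nest at y = -96 mm: pocket 37 mm wide (y), x -76 to -1 mm of the incubator, 13 mm deep on its -x half; at x = -38 mm the floor ends in an edge and the +x half is a dark hollow 33 mm deep. The point lies on that edge (65 mm above the bench), mid-width; axes as the incubator. A cartridge lies along x, its middle 2 mm to -x of the edge, its top 1 mm below the deck: no room for fingers round it
- nest2 (a point): same for the nest at y = -48 mm. Pressing a cartridge's +x end (about 24 mm to +x of the edge, a few N, to 8 to 10 mm below the deck) rocks it over the edge into the hollow: it tips about 0.63 rad and stays so by itself, its -x end sticking out of the nest, the underside there about 9 mm above the deck, where its sides can be gripped. Pressed too little it falls back and can be pressed again
- nest3 (a point): same for the nest at y = 0
- nest4 (a point): same for the nest at y = +48 mm
- nest5 (a point): same for the nest at y = +96 mm
- lid (a joint): lid angle, rad: 0 closed (starts there or nearly), 1.75 fully back at its stop (just past upright), half-way about 0.87. White frame with violet smoked window, 158 mm from hinge to front edge, 274 mm wide, 8 mm thick, about 0.35 kg. The friction hinge resists both ways and is meant to hold the lid at any angle; moving it takes about 1 to 6 N at the handle
- lid_handle (a point): middle of the lid's handle: a round steel bar 10 mm thick, parallel to the hinge, 200 mm from its axis and 42 mm in front of the lid's front edge, on two dark arms (100 mm free between them). Can be pinched from above with the fingers closing across the bar; it turns in the grip as the lid swings. z is the lid's outward normal, x points to the hinge
- lid_hinge (a point): middle of the lid's hinge axis, at x = +70, z = 84 mm of the incubator; the axis runs along the incubator's y; opening swings the handle up and over towards the incubator's +x
- cartridge1: a test cartridge, a flat cream plastic block 70 x 34 x 12 mm, 45 g, with an orange band across the top at its -x end and a dark red window and black port further along. Origin at the centre of the block; x along its 70 mm length, y across its 34 mm width, z through its 12 mm thickness (up as it lies in its nest). Absent (None from the start) in some runs.
- cartridge2: a test cartridge, a flat cream plastic block 70 x 34 x 12 mm, 45 g, with an orange band across the top at its -x end and a dark red window and black port further along. Origin at the centre of the block; x along its 70 mm length, y across its 34 mm width, z through its 12 mm thickness (up as it lies in its nest). Absent (None from the start) in some runs.
- cartridge3: a test cartridge, a flat cream plastic block 70 x 34 x 12 mm, 45 g, with an orange band across the top at its -x end and a dark red window and black port further along. Origin at the centre of the block; x along its 70 mm length, y across its 34 mm width, z through its 12 mm thickness (up as it lies in its nest). Absent (None from the start) in some runs.
- cartridge4: a test cartridge, a flat cream plastic block 70 x 34 x 12 mm, 45 g, with an orange band across the top at its -x end and a dark red window and black port further along. Origin at the centre of the block; x along its 70 mm length, y across its 34 mm width, z through its 12 mm thickness (up as it lies in its nest). Absent (None from the start) in some runs.
- cartridge5: a test cartridge, a flat cream plastic block 70 x 34 x 12 mm, 45 g, with an orange band across the top at its -x end and a dark red window and black port further along. Origin at the centre of the block; x along its 70 mm length, y across its 34 mm width, z through its 12 mm thickness (up as it lies in its nest). Absent (None from the start) in some runs.
- tray: open aluminium cooling tray standing loose on the bench, 200 mm (x) by 250 mm (y) outside, 16 mm high, walls and floor 4 mm thick, 0.9 kg. Origin under its middle, z up. Three cartridges fit side by side across it with room for fingers and two end to end along x
- reagent_bottle: amber reagent bottle with a blue cap, 60 mm across, 110 mm high, loose; origin under its middle. To be left alone
- tube_rack: blue microtube rack with capped tubes, 100 x 130 mm, 46 mm high, loose; origin under its middle. To be left alone
- vortex_mixer: blue vortex mixer with a black round cup, 150 x 125 mm, 67 mm high, loose, 2 kg; origin under its middle. To be left alone

How it is judged:
On the way, in this order (a step that is already met when the one before it is completed fails the run):
1. the lid stands about half-way open (0.55 to 1.2 rad), let go of, and holds still for a second (value of joint lid between 0.55 and 1.2 rad and velocity of joint lid between -0.05 and 0.05 rad/s and contact force between each of the fingers, the arm and lid below 0.05 N), for 1 s.
2. the lid is opened fully back (beyond 1.5 rad) and let go of (value of joint lid above 1.5 rad and velocity of joint lid between -0.05 and 0.05 rad/s and contact force between each of the fingers, the arm and lid below 0.05 N), for 0.2 s.
At the end, for the whole second after the job is handed in: every cartridge lies flat on the tray's floor (within 0.12 rad, its middle less than 14 mm above the tray's underside and inside 85 mm along and 110 mm across of the tray's middle), at rest; the tray stands level; the lid is closed (under 0.06 rad) (value of joint lid below 0.06 rad and velocity of joint lid between -0.05 and 0.05 rad/s and x of cartridge1 in the frame of tray between -0.085 and 0.085 m and y of cartridge1 in the frame of tray between -0.11 and 0.11 m and z of each of cartridge1, cartridge2, cartridge3, cartridge4, cartridge5 in the frame of tray below 0.014 m and angle between the z axis of each of cartridge1, cartridge2, cartridge3, cartridge4, cartridge5 and the z axis of tray, either way round below 0.12 rad and linear speed of each of cartridge1, cartridge2, cartridge3, cartridge4, cartridge5 below 0.02 m/s and x of cartridge2 in the frame of tray between -0.085 and 0.085 m and y of cartridge2 in the frame of tray between -0.11 and 0.11 m and x of cartridge3 in the frame of tray between -0.085 and 0.085 m and y of cartridge3 in the frame of tray between -0.11 and 0.11 m and x of cartridge4 in the frame of tray between -0.085 and 0.085 m and y of cartridge4 in the frame of tray between -0.11 and 0.11 m and x of cartridge5 in the frame of tray between -0.085 and 0.085 m and y of cartridge5 in the frame of tray between -0.11 and 0.11 m and angle between tray's own z axis and vertical below 0.08 rad); the robot touches nothing.
It fails at once if the reagent bottle is knocked out of its place (more than 30 mm) or tipped (distance of reagent_bottle from where it was at the start of the episode above 0.03 m or angle between reagent_bottle's own z axis and vertical above 0.35 rad).
It fails at once if the tube rack is knocked out of its place (more than 30 mm) or tipped (distance of tube_rack from where it was at the start of the episode above 0.03 m or angle between tube_rack's own z axis and vertical above 0.35 rad).
It fails at once if the vortex mixer is knocked out of its place (more than 30 mm) or tipped (distance of vortex_mixer from where it was at the start of the episode above 0.03 m or angle between vortex_mixer's own z axis and vertical above 0.35 rad).
Of cartridge1, cartridge2, cartridge3, cartridge4, cartridge5 only 3 to 5 are there at a start; the rules pass over those that are not, and their reading is None.
At some moment in a run one of tray may be knocked a few centimetres aside while the robot is not near it.
Once in a run the grip may slacken for a moment while it holds something.
It also fails if it takes over 210 s, if anything falls off the work surface, if the arm or the gripper's body presses on something with over 40 N, if the wrist force passes 120 N, or if a joint passes its speed limit or range.

## Working session

There is one attempt and no reset: what is moved stays moved. The work goes in short steps, Python scripts to look and compute and a tool call to move; the robot and the scene stay as the last step left them, time stands still between calls to the robot, and variables do not carry over. Pictures are saved under pics/ and viewed, on a budget of 14 in all, crops included, one or two more only if the job needs it, and the job is handed in when it is done.

Besides the shell and the picture viewer there is one more tool, called by a JSON object that holds its "api" and its "payload", one argument or row to a line. servo_tool: Moves the arm, as the interface text tells. Its arguments: {"type":"object","properties":{"moves":{"type":"array","items":{"type":"object","properties":{"travel":{"type":"array","items":{"type":"number"}},"dr":{"type":"array","items":{"type":"number"}}}}},"claw":{"type":"number"},"squeeze":{"type":"number"}},"required":["moves"]}

```bash
ls; mkdir -p pics; python3 - <<'E'
from workcell import manip
import cv2,numpy as np
o=manip.get_obs();print(o)
for n in("scene","top"):
    im=manip.camera(n);cv2.imwrite(f"pics/{n}0.png",im)
    c=manip.calibration(n);print(n,c)
print(manip.tcp_to_grasp)
E
```

```text
pics
{'clock': 0.0, 'joint_pos': array([ 1.08540072,  0.3328873 , -0.06469866,  1.46095955,  0.02160452,
        1.3498985 , -0.08849862]), 'joint_velocities': array([ 9.16024105e-04, -3.92354439e-04,  4.30905360e-04,  6.51081656e-04,
        9.82791411e-05, -1.52198174e-03,  4.32475896e-04]), 'tau': array([-4.44231182e-04, -6.25431705e+01,  4.89427987e-02, -3.91598153e+01,
        1.63667504e-02,  9.84326442e-03, -4.66827021e-05]), 'position': array([ 0.2788533 , -0.55891507,  0.23049759]), 'ee_rot': array([ 8.50432458e-01, -5.26083742e-01, -6.37924454e-04, -3.51798743e-04]), 'ft_force': array([ 0.77871637, -0.12526287, -0.41419316]), 'torque': array([ 0.01628671, -0.00895085,  0.02600584]), 'grip_width': 1.0055108875128982}
scene {'intrinsics': array([[396.4420481,   0.       , 323.1906022],
       [  0.       , 396.4420481, 201.338463 ],
       [  0.       ,   0.       ,   1.       ]]), 'distortion': array([-0.0118014,  0.       ,  0.       ,  0.       ,  0.       ]), 'view': array([[-0.24210607,  0.97023519, -0.0053223 ,  0.14230143],
       [ 0.74066846,  0.18127259, -0.64695477, -0.37994304],
       [-0.6267335 , -0.16057374, -0.7625098 ,  1.71789657],
       [ 0.        ,  0.        ,  0.        ,  1.        ]])}
top {'intrinsics': array([[415.94771414,   0.        , 322.95927685],
       [  0.        , 415.94771414, 196.57068823],
       [  0.        ,   0.        ,   1.        ]]), 'distortion': array([-0.06407473,  0.        ,  0.        ,  0.        ,  0.        ]), 'view': array([[-0.01134279, -0.99993396,  0.00184798,  0.00247347],
       [-0.99289967,  0.0110441 , -0.11844098,  0.60566407],
       [ 0.11841275, -0.00317831, -0.99295937,  1.5552311 ],
       [ 0.        ,  0.        ,  0.        ,  1.        ]])}
-0.0187
```

View pics/top0.png

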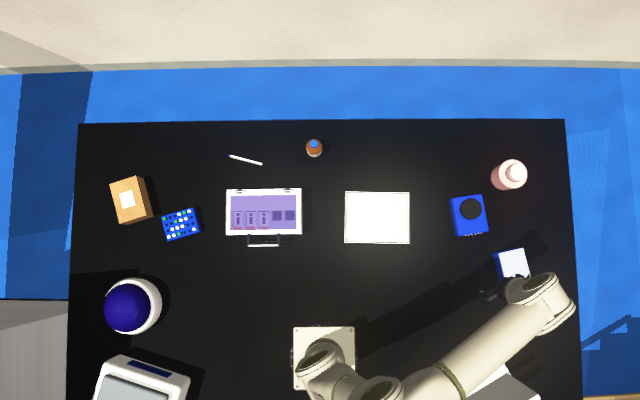

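View pics/scene0.png

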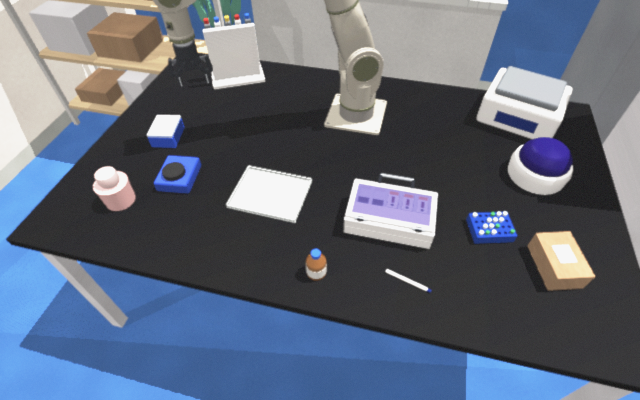

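```bash
cat > h.py <<'E'
from workcell import manip
import cv2,numpy as np
def cal(n):
    c=manip.calibration(n);return c["intrinsics"],c["distortion"],c["view"]
def ray(n,uv):
    K,D,V=cal(n);p=cv2.undistortPoints(np.float64(uv).reshape(-1,1,2),K,D)[:,0]
    d=np.c_[p,np.ones(len(p))]@V[:3,:3];return -V[:3,:3].T@V[:3,3],d
def plane(n,uv,z):
    o,d=ray(n,uv);return o+d*((z-o[2])/d[:,2])[:,None]
def tri(a,b):
    o1,d1=ray("scene",a);o2,d2=ray("top",b);d1=d1[0]/np.linalg.norm(d1);d2=d2[0]/np.linalg.norm(d2)
    s=np.linalg.lstsq(np.c_[d1,-d2],o2-o1,rcond=None)[0]
    p,q=o1+s[0]*d1,o2+s[1]*d2;return (p+q)/2,np.linalg.norm(p-q)
def proj(n,P):
    K,D,V=cal(n);return cv2.projectPoints(np.float64(P).reshape(-1,1,3),V[:3,:3],V[:3,3],K,D)[0][:,0]
E
python3 - <<'E'
from h import *
t=cv2.imread("pics/top0.png");s=cv2.imread("pics/scene0.png")
def comps(im,lo,hi,roi,hsv=True,amin=60):
    x0,y0,x1,y1=roi;m=cv2.inRange(cv2.cvtColor(im,cv2.COLOR_BGR2HSV),lo,hi);k=np.zeros_like(m);k[y0:y1,x0:x1]=m[y0:y1,x0:x1]
    for c in cv2.findContours(k,cv2.RETR_EXTERNAL,cv2.CHAIN_APPROX_NONE)[0]:
        if cv2.contourArea(c)>amin: yield c
for nm,im,zs,rois in(("top",t,(.016,.088),((335,180,420,255),(215,180,310,242))),("scene",s,(.016,.088),((220,160,320,225),(335,172,445,250)))):
    for z,r in zip(zs,rois):
        for c in comps(im,(0,0,110),(180,90,255),r):
            b=cv2.boxPoints(cv2.minAreaRect(c));P=plane(nm,b,z);print(nm,z,b.round(1).tolist(),(P*1000).round(0)[:,:2].tolist(),'mid',P.mean(0).round(4),cv2.contourArea(c))
    for c in comps(im,(115,60,80),(160,255,255),(215,160,450,250)):
        b=cv2.boxPoints(cv2.minAreaRect(c));P=plane(nm,b,.088);print(nm,'violet',b.round(1).tolist(),(P*1000).round(0)[:,:2].tolist(),'mid',P.mean(0).round(4),cv2.contourArea(c))
a=cv2.resize(t[175:255,210:420],None,fx=3.8,fy=3.8,interpolation=cv2.INTER_CUBIC)
b=cv2.resize(s[160:250,335:455],None,fx=3,fy=3,interpolation=cv2.INTER_CUBIC)
o=np.zeros((600,800,3),np.uint8);o[:a.shape[0],:a.shape[1]]=a[:,:800];o[310:310+b.shape[0],:b.shape[1]]=b
cv2.imwrite("pics/crop0.png",o)
E
```

```text
top 0.016 [[344.0, 243.0], [344.0, 191.0], [409.0, 191.0], [409.0, 243.0]] [[428.0, -83.0], [629.0, -86.0], [626.0, -340.0], [425.0, -333.0]] mid [ 0.527  -0.2103  0.016 ] 3296.5
top 0.088 [[224.39999389648438, 188.6999969482422], [301.0, 187.60000610351562], [301.70001220703125, 234.0], [225.0, 235.10000610351562]] [[633.0, 362.0], [634.0, 77.0], [462.0, 75.0], [461.0, 357.0]] mid [0.5475 0.2179 0.088 ] 3407.0
top violet [[229.39999389648438, 196.0], [295.0, 194.89999389648438], [295.6000061035156, 228.3000030517578], [230.0, 229.39999389648438]] [[605.0, 343.0], [607.0, 99.0], [483.0, 98.0], [482.0, 339.0]] mid [0.5443 0.2197 0.088 ] 2078.5
scene 0.016 [[224.8000030517578, 207.1999969482422], [235.1999969482422, 160.39999389648438], [312.20001220703125, 177.5], [301.79998779296875, 224.3000030517578]] [[636.0, -336.0], [411.0, -389.0], [429.0, -81.0], [644.0, -59.0]] mid [ 0.5302 -0.2163  0.016 ] 3206.5
scene 0.088 [[341.0, 232.10000610351562], [351.6000061035156, 175.6999969482422], [442.20001220703125, 192.6999969482422], [431.6000061035156, 249.10000610351562]] [[695.0, 83.0], [455.0, 67.0], [460.0, 372.0], [692.0, 354.0]] mid [0.5756 0.219  0.088 ] 4933.5
scene 0.088 [[379.70001220703125, 175.8000030517578], [380.29998779296875, 172.1999969482422], [413.3999938964844, 177.6999969482422], [412.79998779296875, 181.3000030517578]] [[433.0, 161.0], [415.0, 160.0], [415.0, 273.0], [432.0, 273.0]] mid [0.4236 0.2168 0.088 ] 89.0
scene violet [[352.8999938964844, 210.5], [357.8999938964844, 182.89999389648438], [432.79998779296875, 196.5], [427.79998779296875, 224.10000610351562]] [[604.0, 102.0], [483.0, 95.0], [485.0, 343.0], [602.0, 336.0]] mid [0.5435 0.2189 0.088 ] 1972.0
```

View pics/crop0.png

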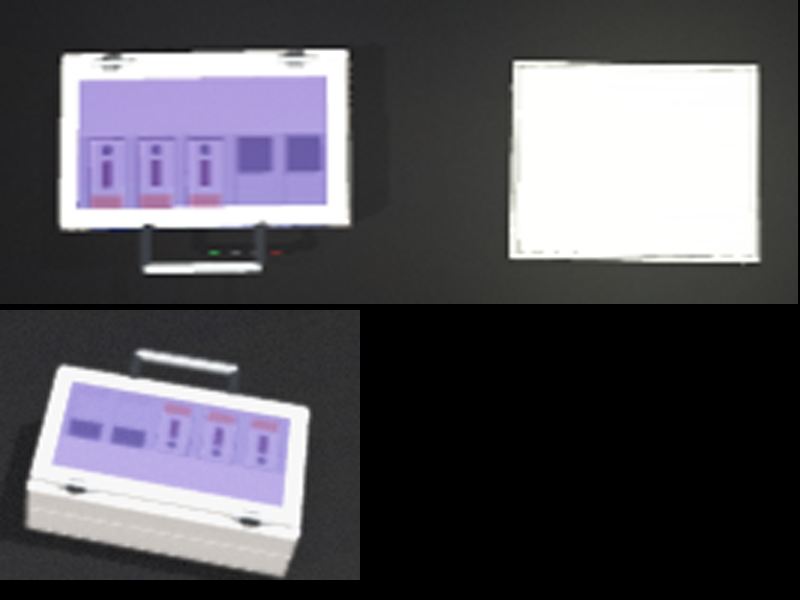

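```bash
cat >> h.py <<'E'
from scipy.spatial.transform import Rotation as Ro
def need(P,Rt=None):
    "shift in tool axes (mm) and rotation vector (deg, tool axes) from the measured pose to P, Rt"
    o=manip.get_obs();R=Ro.from_quat(o["ee_rot"])
    Rt=Rt or Ro.from_matrix(np.diag([1.,-1,-1]))
    print('t',round(o["clock"],2),'pos',o["position"].round(4),'F',o["ft_force"].round(1),'g',round(o["grip_width"],3))
    print(' shift tool',(R.inv().apply(np.array(P)-o["position"])*1000).round(1),'world',((np.array(P)-o["position"])*1000).round(1),'turn',np.degrees((R.inv()*Rt).as_rotvec()).round(2))
E
python3 - <<'E'
from h import *
a=tri((380.7,174.7),(278.7,245.3));b=tri((414,180),(248.2,245.3));print(a,b,(a[0]+b[0])/2)
f=lambda x,y:(210+x/3.8,175+y/3.8); g=lambda x,y:(335+x/3,160+(y-310)/3)
# window corners
for s,t in((g(68,384),f(326,206)),(g(289,417),f(80,207)),(g(284,506),f(78,77)),(g(53,466),f(326,75))): print(tri(s,t))
need((.45,.1,.23))
E
```

```text
(array([0.42175745, 0.1615921 , 0.0826099 ]), np.float64(0.002937171675101173)) (array([0.42274533, 0.27422955, 0.08533019]), np.float64(0.004795158070286344)) [0.42225139 0.21791083 0.08397004]
(array([0.48076694, 0.09582496, 0.07722574]), np.float64(0.0034299032090615595))
(array([0.48132642, 0.33693673, 0.0868003 ]), np.float64(0.003104238566954111))
(array([0.6077842 , 0.34000056, 0.09015651]), np.float64(0.0032767743234690325))
(array([0.6074851 , 0.09911133, 0.08378619]), np.float64(0.005092418416787915))
t 0.1 pos [ 0.2789 -0.559   0.2306] F [0.3 0.1 0.5] g 1.0
 shift tool [-513.3 -447.3    1.2] world [ 1.711e+02  6.590e+02 -6.000e-01] turn [-4.000e-02  6.000e-02 -6.348e+01]
```

{"api": "servo_tool", "payload": {
  "moves": [
    {"travel": [-34,-48,0]},
    {"travel": [-34,-48,0]},
    {"travel": [-34,-48,0]},
    {"travel": [-34,-48,0]},
    {"travel": [-34,-48,0]},
    {"travel": [-30,-50,0]},
    {"dr": [0,0,-10.6]},
    {"dr": [0,0,-10.6]},
    {"dr": [0,0,-10.6]},
    {"dr": [0,0,-10.6]},
    {"dr": [0,0,-10.6]},
    {"dr": [0,0,-10.5]}
  ],
  "claw": 0.6,
  "squeeze": 30
}}

```text
$.moves[0]: bad value
```

{"api": "servo_tool", "payload": {
  "moves": [
    {"travel": [0,-56,0]},
    {"travel": [0,-56,0]},
    {"travel": [0,-56,0]},
    {"travel": [0,-56,0]},
    {"travel": [0,-56,0]},
    {"travel": [0,-56,0]},
    {"travel": [0,-56,0]},
    {"travel": [0,-56,0]},
    {"travel": [0,0,0]},
    {"travel": [0,0,0]}
  ]
}}

```text
$.moves[0]: bad value
```

```bash
python3 -c "
from h import *
need((.4225,.218,.066))"
```

```text
t 0.1 pos [ 0.2789 -0.559   0.2306] F [0.3 0.1 0.5] g 1.0
 shift tool [-630.9 -475.4  165.4] world [ 143.6  777.  -164.6] turn [-4.000e-02  6.000e-02 -6.348e+01]
```

Both keys seem to be required in each row.

{"api": "servo_tool", "payload": {
  "moves": [
    {"travel": [-34,-48,0],"dr": [0,0,0]},
    {"travel": [-34,-48,0],"dr": [0,0,0]},
    {"travel": [-34,-48,0],"dr": [0,0,0]},
    {"travel": [-34,-48,0],"dr": [0,0,0]},
    {"travel": [-34,-48,0],"dr": [0,0,0]},
    {"travel": [-30,-50,0],"dr": [0,0,0]},
    {"travel": [0,0,0],"dr": [0,0,-10.6]},
    {"travel": [0,0,0],"dr": [0,0,-10.6]},
    {"travel": [0,0,0],"dr": [0,0,-10.6]},
    {"travel": [0,0,0],"dr": [0,0,-10.6]},
    {"travel": [0,0,0],"dr": [0,0,-10.6]},
    {"travel": [0,0,0],"dr": [0,0,-10.5]}
  ],
  "claw": 0.6,
  "squeeze": 30
}}

```text
clock: 1.6
position: [0.449, -0.2508, 0.231]
ee_rot: [1.0, 0.003, -0.0, -0.0]
ft_force: [0.1, 0.2, -0.6]
grip_width: 0.402
```

```bash
python3 -c "
from h import *
need((.4225,.218,.066))"
```

```text
t 1.6 pos [ 0.449  -0.2508  0.231 ] F [ 0.1  0.2 -0.6] g 0.402
 shift tool [ -23.5 -468.9  165.1] world [ -26.5  468.8 -165. ] turn [-0.02  0.03  0.36]
```

{"api": "servo_tool", "payload": {
  "moves": [
    {"travel": [-3,-58.6,0],"dr": [0,0,0]},
    {"travel": [-3,-58.6,0],"dr": [0,0,0]},
    {"travel": [-3,-58.6,0],"dr": [0,0,0]},
    {"travel": [-3,-58.6,0],"dr": [0,0,0]},
    {"travel": [-3,-58.6,0],"dr": [0,0,0]},
    {"travel": [-3,-58.6,0],"dr": [0,0,0]},
    {"travel": [-3,-58.6,0],"dr": [0,0,0]},
    {"travel": [-3,-58.6,0],"dr": [0,0,0]},
    {"travel": [0,0,40],"dr": [0,0,0]},
    {"travel": [0,0,40],"dr": [0,0,0]},
    {"travel": [0,0,0],"dr": [0,0,0]},
    {"travel": [0,0,0],"dr": [0,0,0]}
  ]
}}

```text
clock: 3.1
position: [0.4256, 0.2183, 0.1526]
ee_rot: [1.0, 0.0, 0.0, -0.0]
ft_force: [0.3, -0.2, 0.9]
grip_width: 0.399
```

```bash
python3 -c "
from h import *
need((.4225,.218,.066))
im=manip.camera('top');K=proj('top',[[.4225,.218,.084]])[0];print(K)
s=manip.camera('scene')
o=np.hstack([cv2.resize(im[170:280,200:310],(400,400),interpolation=2),cv2.resize(s[100:220,340:460],(400,400),interpolation=2)]);cv2.imwrite('pics/h1.png',o)"
```

```text
t 3.1 pos [0.4256 0.2183 0.1526] F [ 0.3 -0.2  0.9] g 0.399
 shift tool [-3.2  0.3 86.6] world [ -3.1  -0.3 -86.6] turn [-0.03 -0.06  0.01]
[262.89535726 245.30476317]
```

View pics/h1.png

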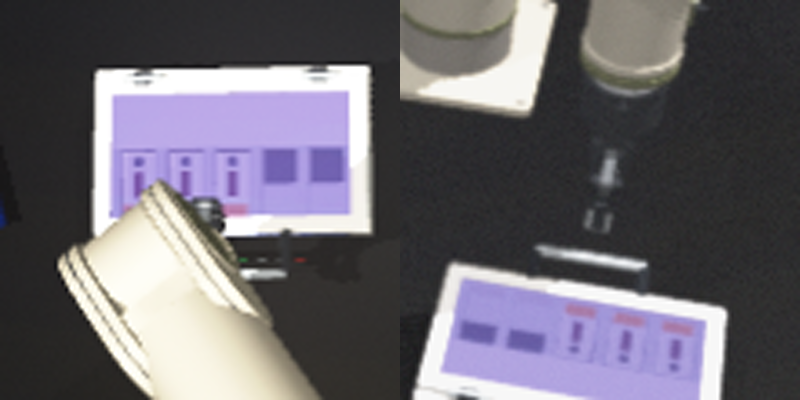

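{"api": "servo_tool", "payload": {
  "moves": [
    {"travel": [-3,0,30],"dr": [0,0,0]},
    {"travel": [0,0,30],"dr": [0,0,0]},
    {"travel": [0,0,24],"dr": [0,0,0]},
    {"travel": [0,0,0],"dr": [0,0,0]},
    {"travel": [0,0,0],"dr": [0,0,0]}
  ]
}}

```text
clock: 3.82
position: [0.423, 0.2184, 0.0688]
ee_rot: [1.0, 0.0, 0.001, -0.0]
ft_force: [0.6, -0.3, 0.2]
grip_width: 0.402
```

{"api": "servo_tool", "payload": {
  "moves": [
    {"travel": [0,0,0],"dr": [0,0,0]},
    {"travel": [0,0,0],"dr": [0,0,0]},
    {"travel": [0,0,0],"dr": [0,0,0]},
    {"travel": [0,0,0],"dr": [0,0,0]},
    {"travel": [0,0,0],"dr": [0,0,0]}
  ],
  "claw": 1,
  "squeeze": 30
}}

```text
clock: 4.45
position: [0.4238, 0.2182, 0.0684]
ee_rot: [1.0, -0.0, 0.002, -0.0]
ft_force: [6.3, -0.5, 1.5]
grip_width: 0.104
```

```bash
python3 -c "
from h import *
need((.4225,.218,.066))
o=manip.get_obs();p=o['position'];zg=.0187
# arc about hinge in xz for the tcp, start angle 0
print([ (np.array([200*(1-np.cos(a)),200*np.sin(a)])).round(1).tolist() for a in np.arange(0,1.76,.0875)])"
```

```text
t 4.45 pos [0.4238 0.2182 0.0684] F [ 6.3 -0.5  1.5] g 0.104
 shift tool [-1.3  0.2  2.4] world [-1.3 -0.2 -2.4] turn [-0.05 -0.19 -0.02]
[[0.0, 0.0], [0.8, 17.5], [3.1, 34.8], [6.9, 51.9], [12.1, 68.6], [18.8, 84.7], [26.9, 100.2], [36.4, 115.0], [47.0, 128.8], [58.9, 141.7], [71.8, 153.5], [85.7, 164.1], [100.5, 173.5], [116.0, 181.5], [132.2, 188.2], [148.9, 193.4], [166.0, 197.1], [183.4, 199.3], [200.8, 200.0], [218.3, 199.2], [235.6, 196.8]]
```

{"api": "servo_tool", "payload": {
  "moves": [
    {"travel": [0.5,0,-14.6],"dr": [0,0,0]},
    {"travel": [1.6,0,-14.5],"dr": [0,0,0]},
    {"travel": [2.7,0,-14.3],"dr": [0,0,0]},
    {"travel": [3.7,0,-14.1],"dr": [0,0,0]},
    {"travel": [4.7,0,-13.8],"dr": [0,0,0]},
    {"travel": [5.7,0,-13.4],"dr": [0,0,0]},
    {"travel": [6.7,0,-13],"dr": [0,0,0]},
    {"travel": [7.6,0,-12.5],"dr": [0,0,0]},
    {"travel": [8.5,0,-11.9],"dr": [0,0,0]},
    {"travel": [9.4,0,-11.2],"dr": [0,0,0]},
    {"travel": [10.3,0,-10.5],"dr": [0,0,0]},
    {"travel": [11,0,-9.7],"dr": [0,0,0]}
  ]
}}

```text
clock: 5.95
position: [0.4961, 0.2181, 0.2193]
ee_rot: [1.0, -0.0, 0.001, -0.001]
ft_force: [19.2, 9.8, -30.0]
grip_width: 0.101
```

{"api": "servo_tool", "payload": {
  "moves": [
    {"travel": [0,0,0],"dr": [0,0,0]},
    {"travel": [0,0,0],"dr": [0,0,0]}
  ]
}}

```text
clock: 6.2
position: [0.4967, 0.2182, 0.2199]
ee_rot: [1.0, -0.0, 0.002, -0.001]
ft_force: [19.7, 7.6, -19.9]
grip_width: 0.103
```

{"api": "servo_tool", "payload": {
  "moves": [
    {"travel": [0,0,0],"dr": [0,0,0]},
    {"travel": [0,0,0],"dr": [0,0,0]},
    {"travel": [0,0,0],"dr": [0,0,0]},
    {"travel": [0,0,0],"dr": [0,0,0]}
  ],
  "claw": 0.6
}}

```text
clock: 6.7
position: [0.4944, 0.218, 0.2209]
ee_rot: [1.0, 0.0, 0.0, 0.0]
ft_force: [0.9, 0.3, 0.3]
grip_width: 0.401
```

{"api": "servo_tool", "payload": {
  "moves": [
    {"travel": [0,0,-15],"dr": [0,0,0]},
    {"travel": [0,0,-15],"dr": [0,0,0]},
    {"travel": [0,0,-20],"dr": [0,0,0]},
    {"travel": [0,0,0],"dr": [0,0,0]},
    {"travel": [0,0,0],"dr": [0,0,0]},
    {"travel": [0,0,0],"dr": [0,0,0]},
    {"travel": [0,0,0],"dr": [0,0,0]},
    {"travel": [0,0,0],"dr": [0,0,0]},
    {"travel": [0,0,0],"dr": [0,0,0]},
    {"travel": [0,0,0],"dr": [0,0,0]},
    {"travel": [0,0,0],"dr": [0,0,0]},
    {"travel": [0,0,0],"dr": [0,0,0]}
  ]
}}

```text
clock: 8.2
position: [0.4945, 0.218, 0.2708]
ee_rot: [1.0, 0.0, 0.0, 0.0]
ft_force: [0.3, -0.5, -1.3]
grip_width: 0.403
```

```bash
python3 -c "
from h import *
need((.496,.218,.219))
im=manip.camera('top')
s=manip.camera('scene')
o=np.hstack([cv2.resize(im[150:270,200:320],(400,400),interpolation=2),cv2.resize(s[100:260,310:470],(400,400),interpolation=2)]);cv2.imwrite('pics/h2.png',o)"
```

```text
t 8.2 pos [0.4945 0.218  0.2708] F [ 0.3 -0.5 -1.3] g 0.403
 shift tool [ 1.5  0.  51.8] world [  1.5  -0.  -51.8] turn [ 0.   -0.    0.02]
```

View pics/h2.png

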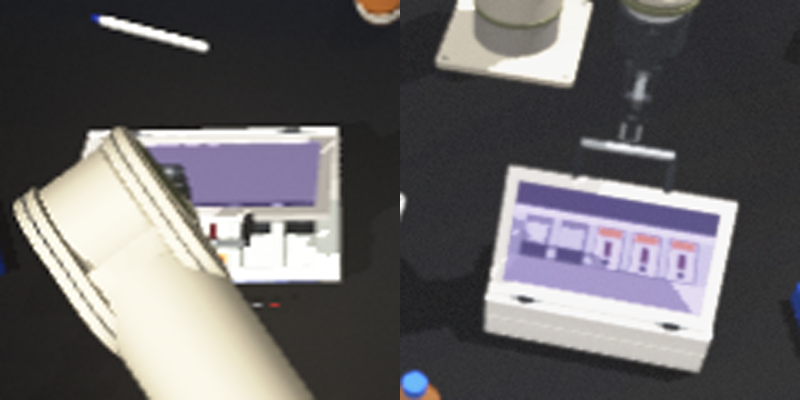

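```bash
cat >> h.py <<'E'
def bar(H=(.6225,.084)):
    "lid angle from the two bar ends in scene picture given by hand"
def ang(px,y):
    o,d=ray("scene",px);d=d[0];P=o+d*((y-o[1])/d[1]);return P
def lidang(a,b):
    "bar middle: ray point at 200 mm from hinge"
    m=(np.array(a)+b)/2;o,d=ray("scene",m);d=d[0]/np.linalg.norm(d);r=[]
    for s in np.arange(.8,2,.0005):
        P=o+s*d;v=P[[0,2]]-np.array([.6225,.084]);r.append((abs(np.hypot(*v)-.2),s,np.arctan2(v[1],-v[0]),P))
    r.sort(key=lambda q:q[0]);return [(round(q[2],3),q[3].round(3)) for q in r[:3]]
E
python3 - <<'E'
from h import *
print(lidang((383.2,156.8),(419.2,162)))
s=manip.camera('scene');g=cv2.cvtColor(s,cv2.COLOR_BGR2GRAY)
print(g[150:175,400].tolist());need((0,0,0))
E
```

```text
[(np.float64(0.957), array([0.507, 0.22 , 0.247])), (np.float64(0.693), array([0.469, 0.22 , 0.212])), (np.float64(0.696), array([0.469, 0.22 , 0.212]))]
[99, 80, 76, 65, 61, 69, 88, 138, 231, 238, 185, 110, 58, 43, 49, 48, 47, 46, 51, 49, 45, 47, 69, 176, 247]
t 8.35 pos [0.4945 0.218  0.2708] F [-0.2  0.2  0.1] g 0.403
 shift tool [-494.6  217.9  270.8] world [-494.5 -218.  -270.8] turn [ 0.   -0.01  0.01]
```

{"api": "servo_tool", "payload": {
  "moves": [
    {"travel": [0,0,0],"dr": [0,0,0]},
    {"travel": [0,0,0],"dr": [0,0,0]},
    {"travel": [0,0,0],"dr": [0,0,0]},
    {"travel": [0,0,0],"dr": [0,0,0]},
    {"travel": [0,0,0],"dr": [0,0,0]},
    {"travel": [0,0,0],"dr": [0,0,0]}
  ]
}}

```text
clock: 9.1
position: [0.4945, 0.218, 0.2708]
ee_rot: [1.0, 0.0, 0.0, 0.0]
ft_force: [0.2, 0.5, -0.8]
grip_width: 0.4
```

```bash
python3 - <<'E'
from h import *
s=manip.camera('scene');g=cv2.cvtColor(s,cv2.COLOR_BGR2GRAY)
print(g[150:175,400].tolist());need((.4965,.218,.22))
E
```

```text
[97, 77, 74, 65, 62, 65, 87, 134, 230, 238, 184, 110, 57, 48, 45, 46, 45, 46, 46, 46, 49, 49, 74, 177, 247]
t 9.15 pos [0.4945 0.218  0.2708] F [-0.6  0.3  0.6] g 0.399
 shift tool [ 2.  -0.  50.8] world [  2.    0.  -50.8] turn [ 0.   -0.    0.01]
```

{"api": "servo_tool", "payload": {
  "moves": [
    {"travel": [1,0,20],"dr": [0,0,0]},
    {"travel": [1,0,20],"dr": [0,0,0]},
    {"travel": [0,0,11],"dr": [0,0,0]},
    {"travel": [0,0,0],"dr": [0,0,0]},
    {"travel": [0,0,0],"dr": [0,0,0]}
  ]
}}

```text
clock: 9.78
position: [0.4968, 0.2182, 0.2206]
ee_rot: [1.0, 0.0, 0.0, -0.0]
ft_force: [-0.4, 0.0, 0.6]
grip_width: 0.401
```

{"api": "servo_tool", "payload": {
  "moves": [
    {"travel": [0,0,0],"dr": [0,0,0]},
    {"travel": [0,0,0],"dr": [0,0,0]},
    {"travel": [0,0,0],"dr": [0,0,0]},
    {"travel": [0,0,0],"dr": [0,0,0]}
  ],
  "claw": 1
}}

```text
clock: 10.28
position: [0.4966, 0.2181, 0.2203]
ee_rot: [1.0, 0.0, 0.0, -0.0]
ft_force: [-1.9, -1.1, 5.7]
grip_width: 0.102
```

{"api": "servo_tool", "payload": {
  "moves": [
    {"travel": [11.2,0,-8.7],"dr": [0,0,0]},
    {"travel": [11.8,0,-7.8],"dr": [0,0,0]},
    {"travel": [12.4,0,-7],"dr": [0,0,0]},
    {"travel": [12.7,0,-6],"dr": [0,0,0]},
    {"travel": [13.2,0,-5.2],"dr": [0,0,0]},
    {"travel": [13.6,0,-4.2],"dr": [0,0,0]},
    {"travel": [13.8,0,-3.2],"dr": [0,0,0]},
    {"travel": [14,0,-2.3],"dr": [0,0,0]},
    {"travel": [14.1,0,-1.2],"dr": [0,0,0]},
    {"travel": [14,0,-0.3],"dr": [0,0,0]},
    {"travel": [14.2,0,0.8],"dr": [0,0,0]},
    {"travel": [12,0,1.5],"dr": [0,0,0]}
  ]
}}

```text
clock: 11.78
position: [0.6534, 0.2191, 0.2634]
ee_rot: [1.0, 0.001, -0.0, -0.001]
ft_force: [-2.9, 4.2, 3.2]
grip_width: 0.101
```

{"api": "servo_tool", "payload": {
  "moves": [
    {"travel": [0,0,0],"dr": [0,0,0]},
    {"travel": [0,0,0],"dr": [0,0,0]}
  ]
}}

```text
clock: 12.02
position: [0.6542, 0.2191, 0.2632]
ee_rot: [1.0, 0.001, 0.001, -0.001]
ft_force: [2.8, 5.4, -0.3]
grip_width: 0.099
```

{"api": "servo_tool", "payload": {
  "moves": [
    {"travel": [0,0,0],"dr": [0,0,0]},
    {"travel": [0,0,0],"dr": [0,0,0]},
    {"travel": [0,0,0],"dr": [0,0,0]},
    {"travel": [0,0,0],"dr": [0,0,0]}
  ],
  "claw": 0.6
}}

```text
clock: 12.52
position: [0.6536, 0.2178, 0.2634]
ee_rot: [1.0, 0.0, 0.0, 0.0]
ft_force: [-0.2, 0.4, -0.4]
grip_width: 0.4
```

{"api": "servo_tool", "payload": {
  "moves": [
    {"travel": [0,0,-20],"dr": [0,0,0]},
    {"travel": [0,0,-30],"dr": [0,0,0]},
    {"travel": [-40,0,0],"dr": [0,0,0]},
    {"travel": [-40,20,0],"dr": [0,0,0]},
    {"travel": [-30,55,0],"dr": [0,0,0]},
    {"travel": [-20,55,0],"dr": [0,0,0]},
    {"travel": [-20,55,0],"dr": [0,0,0]},
    {"travel": [0,55,0],"dr": [0,0,0]},
    {"travel": [0,55,0],"dr": [0,0,0]},
    {"travel": [0,55,0],"dr": [0,0,0]},
    {"travel": [0,0,0],"dr": [0,0,0]}
  ],
  "claw": 1
}}

```text
clock: 13.9
position: [0.5028, -0.1369, 0.3129]
ee_rot: [1.0, -0.004, -0.0, 0.0]
ft_force: [0.3, 0.8, 0.2]
grip_width: 0.005
```

```bash
python3 -c "
from h import *
need((.4965,.218,.22))
im=manip.camera('top');cv2.imwrite('pics/top3.png',im)
s=manip.camera('scene');cv2.imwrite('pics/scene3.png',s)
o=np.vstack([cv2.resize(im[170:246,215:315],(800,608),interpolation=2)[:400],np.hstack([cv2.resize(s[110:250,320:460],(200,200)),cv2.resize(im,(320,200)),np.zeros((200,280,3),np.uint8)])]);cv2.imwrite('pics/h3.png',o)"
```

```text
t 13.9 pos [ 0.5028 -0.1369  0.3129] F [0.3 0.8 0.2] g 0.005
 shift tool [  -8.9 -354.9   92.6] world [ -6.3 354.9 -92.9] turn [ 0.05  0.05 -0.42]
```

View pics/h3.png

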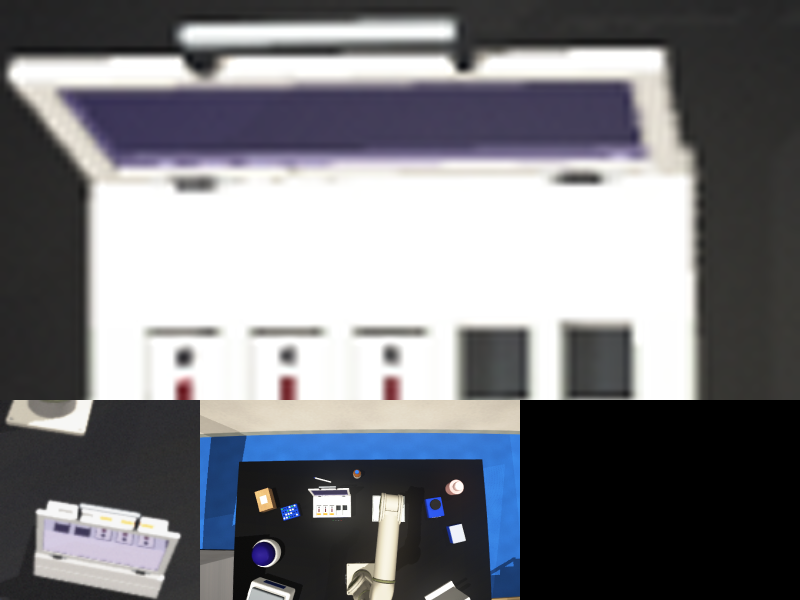

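```bash
python3 - <<'E'
from h import *
im=cv2.imread('pics/top3.png');h=cv2.cvtColor(im,cv2.COLOR_BGR2HSV)
roi=np.zeros(im.shape[:2],np.uint8);roi[205:236,226:303]=1
hh,ss,vv=cv2.split(h)
for nm,m in(("orange",(hh>=8)&(hh<=28)&(ss>60)&(vv>120)),("red",((hh<8)|(hh>165))&(ss>70)),("dark",(vv<120)&(ss<90))):
    n,l,st,ce=cv2.connectedComponentsWithStats((m&(roi>0)).astype(np.uint8))
    for i in range(1,n):
        if st[i,4]>=4:
            # weighted centroid
            P=plane("top",[ce[i]],.077)[0];print(nm,st[i].tolist(),ce[i].round(2),P.round(4),'inc',((P-[.5535,.218,0])*1000).round(1)[:2])
# deck outline edges: row/col profiles (subpixel at half level)
g=cv2.cvtColor(im,cv2.COLOR_BGR2GRAY).astype(float)
def edge(p,i0,i1):
    q=p[i0:i1];t=(q.max()+q.min())/2;k=np.where(np.diff(q>t))[0][0];return i0+k+(t-q[k])/(q[k+1]-q[k])
for r in(200,210,220,230):
    a=edge(g[r],220,235);b=edge(g[r],295,310);P=plane("top",[(a,r),(b,r)],.078);print(r,a.round(2),b.round(2),P.round(4)[:,:2].tolist(),P.mean(0).round(4))
for c in(235,260,290):
    p=g[:,c];a=edge(p,228,244);print(c,a.round(2),plane("top",[(c,a)],.078).round(4)[0])
E
```

```text
orange [233, 226, 9, 4, 28] [236.86 227.93] [0.4874 0.316  0.077 ] inc [-66.1  98. ]
orange [246, 226, 9, 4, 36] [250.  227.5] [0.4885 0.2671 0.077 ] inc [-65.   49.1]
orange [259, 226, 9, 4, 36] [263.  227.5] [0.488  0.2189 0.077 ] inc [-65.5   0.9]
red [250, 217, 2, 7, 14] [250.5 220. ] [0.5163 0.2655 0.077 ] inc [-37.2  47.5]
red [263, 217, 2, 7, 14] [263.5 220. ] [0.5158 0.2171 0.077 ] inc [-37.7  -0.9]
red [237, 218, 2, 6, 12] [237.5 220.5] [0.5149 0.3139 0.077 ] inc [-38.6  95.9]
dark [243, 205, 60, 31, 91] [282.47 229.88] [0.4785 0.1468 0.077 ] inc [-75.  -71.2]
dark [260, 211, 6, 1, 6] [262.5 211. ] [0.5493 0.221  0.077 ] inc [-4.2  3. ]
dark [273, 211, 8, 9, 72] [276.5 215. ] [0.5338 0.1689 0.077 ] inc [-19.7 -49.1]
dark [286, 211, 8, 9, 72] [289.5 215. ] [0.5333 0.1206 0.077 ] inc [-20.2 -97.4]
dark [233, 235, 6, 1, 6] [235.5 235. ] [0.4613 0.3207 0.077 ] inc [-92.2 102.7]
200 225.65 301.27 [[0.5918, 0.3591], [0.5887, 0.0766]] [0.5902 0.2178 0.078 ]
210 225.65 301.45 [[0.5543, 0.3585], [0.5514, 0.0762]] [0.5529 0.2173 0.078 ]
220 225.45 301.53 [[0.5171, 0.3586], [0.5142, 0.0761]] [0.5157 0.2174 0.078 ]
230 225.48 301.61 [[0.4801, 0.358], [0.4773, 0.076]] [0.4787 0.217  0.078 ]
235 234.6 [0.4628 0.3224 0.078 ]
260 234.45 [0.4625 0.2297 0.078 ]
290 233.72 [0.464  0.1189 0.078 ]
```

{"api": "servo_tool", "payload": {
  "moves": [
    {"travel": [0,0,0],"dr": [0,0,-10.6]},
    {"travel": [0,0,0],"dr": [0,0,-10.6]},
    {"travel": [0,0,0],"dr": [0,0,-10.6]},
    {"travel": [0,0,0],"dr": [0,0,-10.6]},
    {"travel": [0,0,0],"dr": [0,0,-10.6]},
    {"travel": [0,0,0],"dr": [0,0,-10.6]},
    {"travel": [0,0,0],"dr": [0,0,-10.6]},
    {"travel": [0,0,0],"dr": [0,0,-10.6]},
    {"travel": [0,0,0],"dr": [0,0,-5.2]},
    {"travel": [0,0,0],"dr": [0,0,0]}
  ]
}}

```text
clock: 15.25
position: [0.5039, -0.1302, 0.3137]
ee_rot: [0.706, 0.708, 0.0, 0.0]
ft_force: [0.4, -0.2, 0.4]
grip_width: -0.001
```

```bash
cat >> h.py <<'E'
RY=lambda t:Ro.from_euler('y',t)*Ro.from_matrix(np.array([[0,1,0],[1,0,0],[0,0,-1.]]).T)  # jaws along Y, tool y=+X, tilted t about world Y
NY={1:.1218,2:.1698,3:.2178,4:.2662,5:.3142}
E
python3 -c "
from h import *
need((.537,.2178,.110),RY(0));print(manip.get_obs()['joint_pos'].round(2))"
```

```text
t 15.25 pos [ 0.5039 -0.1302  0.3137] F [ 0.4 -0.2  0.4] g -0.001
 shift tool [348.   33.7 203.6] world [  33.1  348.  -203.7] turn [0.02 0.01 0.12]
[ 0.85  0.13 -0.75  1.57  0.09  1.48  1.67]
```

{"api": "servo_tool", "payload": {
  "moves": [
    {"travel": [58,5.6,0],"dr": [0,0,0]},
    {"travel": [58,5.6,0],"dr": [0,0,0]},
    {"travel": [58,5.6,0],"dr": [0,0,0]},
    {"travel": [58,5.6,0],"dr": [0,0,0]},
    {"travel": [58,5.6,0],"dr": [0,0,0]},
    {"travel": [58,5.6,0],"dr": [0,0,0]},
    {"travel": [0,0,50],"dr": [0,0,0]},
    {"travel": [0,0,50],"dr": [0,0,0]},
    {"travel": [0,0,50],"dr": [0,0,0]},
    {"travel": [0,0,50],"dr": [0,0,0]},
    {"travel": [0,0,0],"dr": [0,0,0]},
    {"travel": [0,0,0],"dr": [0,0,0]}
  ]
}}

```text
clock: 16.75
position: [0.5378, 0.2173, 0.1156]
ee_rot: [0.707, 0.707, 0.001, 0.0]
ft_force: [0.9, 0.4, -0.9]
grip_width: 0.003
```

```bash
python3 -c "
from h import *
need((.537,.2178,.068),RY(0));print(manip.get_obs()['joint_pos'].round(2))"
```

```text
t 16.75 pos [0.5378 0.2173 0.1156] F [ 0.9  0.4 -0.9] g 0.003
 shift tool [ 0.5 -0.9 47.6] world [ -0.8   0.5 -47.6] turn [ 0.11 -0.06  0.  ]
[ 0.25  0.48 -0.9   1.69  0.4   1.17  0.82]
```

{"api": "servo_tool", "payload": {
  "moves": [
    {"travel": [0.5,-1,18],"dr": [0,0,0]},
    {"travel": [0,0,14],"dr": [0,0,0]},
    {"travel": [0,0,6],"dr": [0,0,0]},
    {"travel": [0,0,4],"dr": [0,0,0]},
    {"travel": [0,0,4],"dr": [0,0,0]},
    {"travel": [0,0,2],"dr": [0,0,0]},
    {"travel": [0,0,0],"dr": [0,0,0]},
    {"travel": [0,0,0],"dr": [0,0,0]}
  ]
}}

```text
clock: 17.75
position: [0.5387, 0.2174, 0.0681]
ee_rot: [0.707, 0.707, 0.002, 0.002]
ft_force: [0.6, -2.1, 16.0]
grip_width: 0.001
```

{"api": "servo_tool", "payload": {
  "moves": [
    {"travel": [0,0,-20],"dr": [0,0,0]},
    {"travel": [0,0,-30],"dr": [0,0,0]},
    {"travel": [0,0,-40],"dr": [0,0,0]},
    {"travel": [0,0,-30],"dr": [0,0,0]},
    {"travel": [0,0,0],"dr": [0,0,0]}
  ],
  "claw": 0.25
}}

```text
clock: 18.38
position: [0.537, 0.2175, 0.1884]
ee_rot: [0.707, 0.707, 0.002, 0.001]
ft_force: [-0.5, -0.7, -0.4]
grip_width: 0.746
```

```bash
python3 -c "
from h import *
need((.537,.2178,.068),RY(0));print(manip.get_obs()['joint_pos'].round(2))
im=manip.camera('top');cv2.imwrite('pics/top4.png',im)
s=manip.camera('scene');cv2.imwrite('pics/scene4.png',s)
o=np.hstack([cv2.resize(im[170:250,210:310],(500,400),interpolation=2),cv2.resize(s[100:240,350:450],(300,400),interpolation=2)]);cv2.imwrite('pics/h4.png',o)"
```

```text
t 18.38 pos [0.537  0.2175 0.1884] F [-0.5 -0.7 -0.4] g 0.746
 shift tool [ 1.000e-01 -5.000e-01  1.204e+02] world [  -0.     0.3 -120.4] turn [ 0.23 -0.07  0.03]
[ 0.28  0.4  -0.93  1.61  0.34  1.29  0.87]
```

View pics/h4.png

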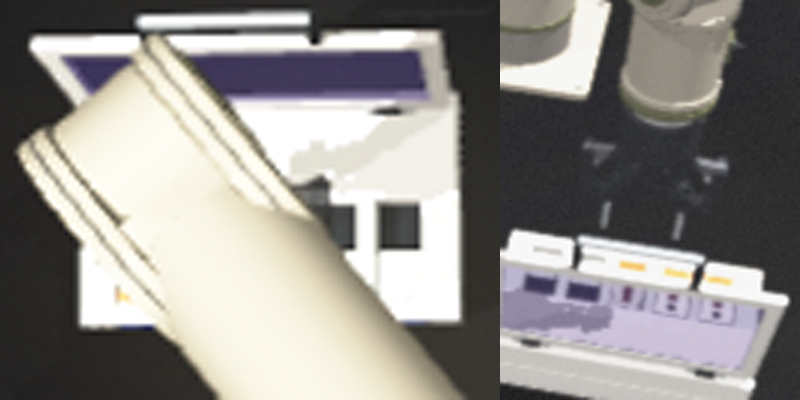

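{"api": "servo_tool", "payload": {
  "moves": [
    {"travel": [0,-11,20],"dr": [8.5,0,0]},
    {"travel": [0,-11,10],"dr": [8.5,0,0]},
    {"travel": [0,0,0],"dr": [0,0,0]},
    {"travel": [0,0,0],"dr": [0,0,0]}
  ]
}}

```text
clock: 18.98
position: [0.5126, 0.2172, 0.1571]
ee_rot: [0.699, 0.7, -0.104, -0.104]
ft_force: [-0.4, 1.1, 1.3]
grip_width: 0.75
```

```bash
python3 -c "
from h import *
need((.4975,.2178,.081),RY(.3));print(manip.get_obs()['joint_pos'].round(2))"
```

```text
t 18.98 pos [0.5126 0.2172 0.1571] F [-0.4  1.1  1.3] g 0.75
 shift tool [ 0.5  7.6 77.2] world [-15.1   0.6 -76.1] turn [ 0.31 -0.01  0.08]
[ 0.22  0.61 -0.89  1.46  0.29  1.53  0.88]
```

{"api": "servo_tool", "payload": {
  "moves": [
    {"travel": [0.5,7.6,0],"dr": [0.3,0,0]},
    {"travel": [0,0,25],"dr": [0,0,0]},
    {"travel": [0,0,25],"dr": [0,0,0]},
    {"travel": [0,0,17],"dr": [0,0,0]},
    {"travel": [0,0,10],"dr": [0,0,0]},
    {"travel": [0,0,0],"dr": [0,0,0]},
    {"travel": [0,0,0],"dr": [0,0,0]}
  ]
}}

```text
clock: 19.85
position: [0.4978, 0.2173, 0.0821]
ee_rot: [0.699, 0.699, -0.106, -0.106]
ft_force: [0.0, -0.4, -0.3]
grip_width: 0.751
```

{"api": "servo_tool", "payload": {
  "moves": [
    {"travel": [0,0,0],"dr": [0,0,0]},
    {"travel": [0,0,0],"dr": [0,0,0]},
    {"travel": [0,0,0],"dr": [0,0,0]},
    {"travel": [0,0,0],"dr": [0,0,0]},
    {"travel": [0,0,0],"dr": [0,0,0]}
  ],
  "claw": 1,
  "squeeze": 60
}}

```text
clock: 20.48
position: [0.4975, 0.2172, 0.0817]
ee_rot: [0.699, 0.699, -0.106, -0.106]
ft_force: [2.3, -0.3, 4.6]
grip_width: 0.375
```

{"api": "servo_tool", "payload": {
  "moves": [
    {"travel": [0,-3,-9.6],"dr": [0,0,0]},
    {"travel": [0,-6,-19.1],"dr": [0,0,0]},
    {"travel": [0,-9,-28.7],"dr": [0,0,0]},
    {"travel": [0,-9,-28.7],"dr": [0,0,0]},
    {"travel": [0,-9,-28.7],"dr": [0,0,0]},
    {"travel": [0,0,0],"dr": [0,0,0]}
  ]
}}

```text
clock: 21.22
position: [0.4977, 0.2179, 0.2049]
ee_rot: [0.699, 0.7, -0.104, -0.105]
ft_force: [-0.2, -0.4, -0.7]
grip_width: 0.374
```

```bash
python3 -c "
from h import *
s=manip.camera('scene');cv2.imwrite('pics/scene5.png',s)
im=manip.camera('top');h=cv2.cvtColor(im,cv2.COLOR_BGR2HSV)
m=(cv2.inRange(h,(0,0,110),(180,90,255))[180:255,335:420]);c=max(cv2.findContours(m,0,1)[0],key=cv2.contourArea);b=cv2.boxPoints(cv2.minAreaRect(c))+[335,180];P=plane('top',b,.016);print('tray',P.round(4)[:,:2].tolist(),P.mean(0))
need((.4975,-.2103,.181),RY(-.33))
cv2.imwrite('pics/h5.png',cv2.resize(s[60:240,300:480],(540,540),interpolation=2))"
```

```text
tray [[0.6289, -0.0863], [0.6261, -0.3395], [0.4249, -0.3326], [0.4282, -0.0829]] [ 0.5270439  -0.21031875  0.016     ]
t 21.32 pos [0.4969 0.217  0.2021] F [ 0.1  0.4 -0.2] g 0.373
 shift tool [-427.3    6.7   20.1] world [   0.6 -427.3  -21.1] turn [-3.617e+01  2.000e-02  2.000e-02]
```

View pics/h5.png

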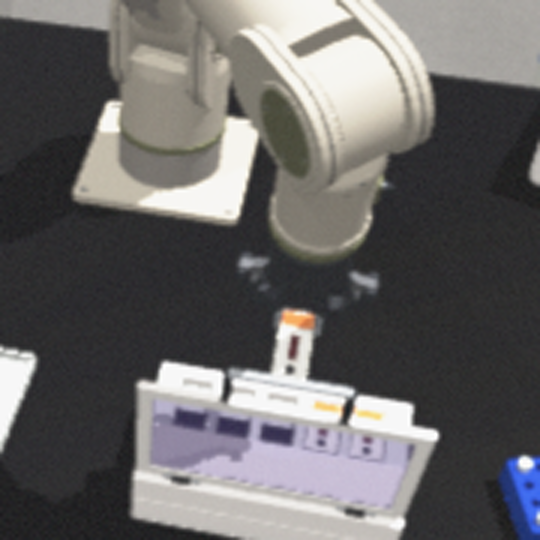

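{"api": "servo_tool", "payload": {
  "moves": [
    {"travel": [-50,0,0],"dr": [0,0,0]},
    {"travel": [-57,0,0],"dr": [-7.2,0,0]},
    {"travel": [-57,0,0],"dr": [-7.2,0,0]},
    {"travel": [-57,0,0],"dr": [-7.2,0,0]},
    {"travel": [-57,0,0],"dr": [-7.2,0,0]},
    {"travel": [-57,0,0],"dr": [-7.2,0,0]},
    {"travel": [-57,0,0],"dr": [0,0,0]},
    {"travel": [-57,0,0],"dr": [0,0,0]},
    {"travel": [-54,0,0],"dr": [0,0,0]},
    {"travel": [0,0,0],"dr": [0,0,0]},
    {"travel": [0,0,0],"dr": [0,0,0]}
  ]
}}

```text
clock: 22.7
position: [0.4967, -0.2851, 0.2008]
ee_rot: [0.698, 0.698, 0.115, 0.114]
ft_force: [0.2, 0.6, -0.5]
grip_width: 0.373
```

```bash
python3 -c "
from h import *
need((.505,-.286,.03),RY(-.33));need((.505,-.286,.009),RY(-.33));print(manip.get_obs()['joint_pos'].round(2))"
```

```text
t 22.7 pos [ 0.4967 -0.2851  0.2008] F [ 0.2  0.6 -0.5] g 0.373
 shift tool [ -1.2 -46.7 164.5] world [   8.3   -0.9 -170.8] turn [-0.28 -0.1  -0.  ]
t 22.7 pos [ 0.4967 -0.2851  0.2008] F [ 0.2  0.6 -0.5] g 0.373
 shift tool [ -1.2 -53.5 184.4] world [   8.3   -0.9 -191.8] turn [-0.28 -0.1  -0.  ]
[ 1.17  0.1  -0.66  1.87 -0.13  0.92  2.16]
```

{"api": "servo_tool", "payload": {
  "moves": [
    {"travel": [-1.2,-11.7,41],"dr": [-0.3,0,0]},
    {"travel": [0,-11.7,41],"dr": [0,0,0]},
    {"travel": [0,-11.7,41],"dr": [0,0,0]},
    {"travel": [0,-11.7,41],"dr": [0,0,0]},
    {"travel": [0,0,0],"dr": [0,0,0]},
    {"travel": [0,-3.4,10],"dr": [0,0,0]},
    {"travel": [0,-2,6],"dr": [0,0,0]},
    {"travel": [0,-1.4,4],"dr": [0,0,0]},
    {"travel": [0,0,0],"dr": [0,0,0]},
    {"travel": [0,0,0],"dr": [0,0,0]}
  ]
}}

```text
clock: 23.95
position: [0.5063, -0.2872, 0.0107]
ee_rot: [0.697, 0.697, 0.117, 0.117]
ft_force: [-0.1, 0.6, -0.8]
grip_width: 0.377
```

```bash
python3 -c "
from h import *
need((.505,-.286,.009),RY(-.33))
s=manip.camera('scene');im=manip.camera('top')
o=np.hstack([cv2.resize(s[130:250,200:340],(467,400),interpolation=2),cv2.resize(im[170:270,340:420],(320,400),interpolation=2)]);cv2.imwrite('pics/h6.png',o)"
```

```text
t 23.95 pos [ 0.5063 -0.2872  0.0107] F [-0.1  0.6 -0.8] g 0.377
 shift tool [ 1.2 -1.8  1.1] world [-1.3  1.2 -1.7] turn [0.12 0.02 0.02]
```

View pics/h6.png

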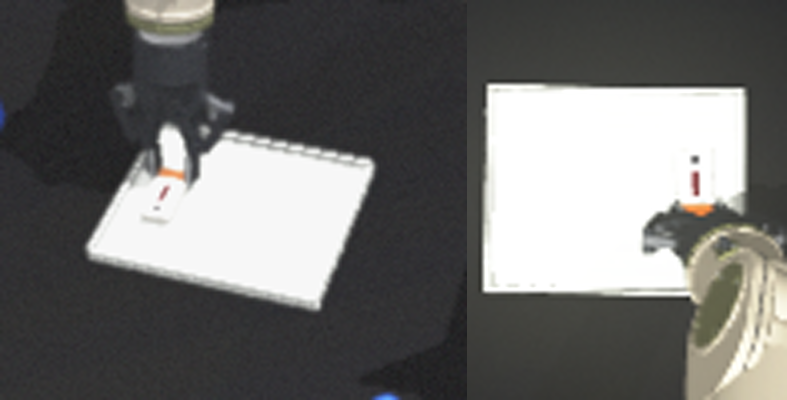

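{"api": "servo_tool", "payload": {
  "moves": [
    {"travel": [0,-0.7,2],"dr": [0,0,0]},
    {"travel": [0,0,0],"dr": [0,0,0]}
  ]
}}

```text
clock: 24.3
position: [0.506, -0.287, 0.008]
ee_rot: [0.697, 0.698, 0.117, 0.117]
ft_force: [-0.3, 0.1, -0.3]
grip_width: 0.372
```

{"api": "servo_tool", "payload": {
  "moves": [
    {"travel": [0,0,0],"dr": [0,0,0]},
    {"travel": [0,0,0],"dr": [0,0,0]},
    {"travel": [0,0,0],"dr": [0,0,0]},
    {"travel": [0,0,-20],"dr": [0,0,0]},
    {"travel": [0,0,-50],"dr": [0,0,0]},
    {"travel": [0,0,-60],"dr": [0,0,0]},
    {"travel": [0,0,-60],"dr": [0,0,0]},
    {"travel": [0,0,0],"dr": [0,0,0]}
  ],
  "claw": 0.4
}}

```text
clock: 25.3
position: [0.445, -0.2892, 0.1926]
ee_rot: [0.697, 0.697, 0.116, 0.121]
ft_force: [-0.4, -0.2, -0.1]
grip_width: 0.601
```

{"api": "servo_tool", "payload": {
  "moves": [
    {"travel": [50,0,0],"dr": [9.5,0,0]},
    {"travel": [57,0,0],"dr": [9.5,0,0]},
    {"travel": [57,10,0],"dr": [0,0,0]},
    {"travel": [57,10,0],"dr": [0,0,0]},
    {"travel": [57,10,0],"dr": [0,0,0]},
    {"travel": [57,10,0],"dr": [0,0,0]},
    {"travel": [57,10,0],"dr": [0,0,0]},
    {"travel": [57,10,0],"dr": [0,0,0]},
    {"travel": [57,10,0],"dr": [0,0,0]},
    {"travel": [46,5,0],"dr": [0,0,0]},
    {"travel": [0,0,0],"dr": [0,0,0]},
    {"travel": [0,0,0],"dr": [0,0,0]}
  ],
  "claw": 1
}}

```text
clock: 26.8
position: [0.5189, 0.2647, 0.1869]
ee_rot: [0.707, 0.707, -0.001, -0.0]
ft_force: [0.0, 0.2, -0.2]
grip_width: -0.0
```

```bash
python3 -c "
from h import *
need((.5365,.2662,.100),RY(0));print(manip.get_obs()['joint_pos'].round(2))
im=manip.camera('top');cv2.imwrite('pics/top7.png',im)
h=cv2.cvtColor(im,cv2.COLOR_BGR2HSV)
for nm,lo,hi in(('or',(5,90,100),(25,255,255)),):
  n,l,st,ce=cv2.connectedComponentsWithStats(cv2.inRange(h,lo,hi)[180:255,335:420])
  for i in range(1,n): print(nm,st[i].tolist(),plane('top',[ce[i]+[335,180]],.016).round(4))
"
```

```text
t 26.8 pos [0.5189 0.2647 0.1869] F [ 0.   0.2 -0.2] g -0.0
 shift tool [ 1.6 17.7 86.9] world [ 17.6   1.5 -86.9] turn [-0.06  0.03  0.05]
[ 0.26  0.46 -1.04  1.6   0.4   1.32  0.73]
or [58, 42, 8, 3, 23] [[ 0.5025 -0.2873  0.016 ]]
```

{"api": "servo_tool", "payload": {
  "moves": [
    {"travel": [1.6,17.7,30],"dr": [0,0,0]},
    {"travel": [0,0,40],"dr": [0,0,0]},
    {"travel": [0,0,17],"dr": [0,0,0]},
    {"travel": [0,0,15],"dr": [0,0,0]},
    {"travel": [0,0,6],"dr": [0,0,0]},
    {"travel": [0,0,4],"dr": [0,0,0]},
    {"travel": [0,0,4],"dr": [0,0,0]},
    {"travel": [0,0,2.5],"dr": [0,0,0]},
    {"travel": [0,0,0],"dr": [0,0,0]},
    {"travel": [0,0,0],"dr": [0,0,0]}
  ]
}}

```text
clock: 28.1
position: [0.5372, 0.2667, 0.0697]
ee_rot: [0.707, 0.707, 0.0, 0.0]
ft_force: [0.8, -0.2, 3.6]
grip_width: -0.002
```

{"api": "servo_tool", "payload": {
  "moves": [
    {"travel": [0,0,-20],"dr": [0,0,0]},
    {"travel": [0,0,-30],"dr": [0,0,0]},
    {"travel": [0,-11,-20],"dr": [8.5,0,0]},
    {"travel": [0,-4,-10],"dr": [8.7,0,0]},
    {"travel": [0,0,0],"dr": [0,0,0]},
    {"travel": [0,0,0],"dr": [0,0,0]}
  ],
  "claw": 0.25
}}

```text
clock: 28.85
position: [0.5228, 0.2672, 0.15]
ee_rot: [0.699, 0.7, -0.105, -0.105]
ft_force: [-1.3, 0.2, 0.0]
grip_width: 0.746
```

```bash
python3 -c "
from h import *
need((.4975,.2662,.081),RY(.3));print(manip.get_obs()['joint_pos'].round(2))
s=manip.camera('scene')
cv2.imwrite('pics/h7.png',cv2.resize(s[100:240,340:460],(514,600),interpolation=2))"
```

```text
t 28.85 pos [0.5228 0.2672 0.15  ] F [-1.3  0.2  0. ] g 0.746
 shift tool [-1.  -3.9 73.4] world [-25.3  -1.  -69. ] turn [ 0.09 -0.01  0.09]
[ 0.16  0.71 -0.97  1.38  0.36  1.56  0.78]
```

View pics/h7.png

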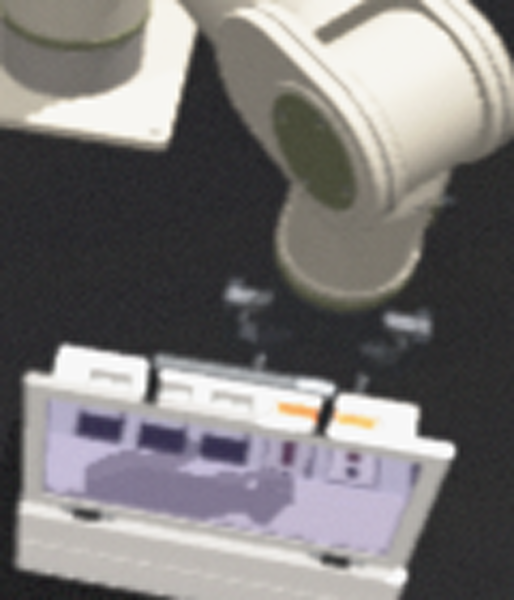

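{"api": "servo_tool", "payload": {
  "moves": [
    {"travel": [-1,-3.9,0],"dr": [0,0,0]},
    {"travel": [0,0,25],"dr": [0,0,0]},
    {"travel": [0,0,23],"dr": [0,0,0]},
    {"travel": [0,0,15],"dr": [0,0,0]},
    {"travel": [0,0,10],"dr": [0,0,0]},
    {"travel": [0,0,0],"dr": [0,0,0]},
    {"travel": [0,0,0],"dr": [0,0,0]}
  ]
}}

```text
clock: 29.78
position: [0.4985, 0.2657, 0.0819]
ee_rot: [0.699, 0.699, -0.105, -0.106]
ft_force: [0.4, -0.3, -0.0]
grip_width: 0.749
```

{"api": "servo_tool", "payload": {
  "moves": [
    {"travel": [0,0,0],"dr": [0,0,0]},
    {"travel": [0,0,0],"dr": [0,0,0]},
    {"travel": [0,0,0],"dr": [0,0,0]},
    {"travel": [0,0,0],"dr": [0,0,0]},
    {"travel": [0,0,0],"dr": [0,0,0]}
  ],
  "claw": 1,
  "squeeze": 60
}}

```text
clock: 30.4
position: [0.4983, 0.2656, 0.0815]
ee_rot: [0.699, 0.699, -0.105, -0.106]
ft_force: [1.4, -0.8, 4.3]
grip_width: 0.375
```

{"api": "servo_tool", "payload": {
  "moves": [
    {"travel": [0,-3,-9.6],"dr": [0,0,0]},
    {"travel": [0,-6,-19.1],"dr": [0,0,0]},
    {"travel": [0,-9,-28.7],"dr": [0,0,0]},
    {"travel": [0,-9,-28.7],"dr": [0,0,0]},
    {"travel": [0,-9,-28.7],"dr": [0,0,0]},
    {"travel": [0,0,0],"dr": [0,0,0]}
  ]
}}

```text
clock: 31.15
position: [0.4981, 0.2666, 0.2049]
ee_rot: [0.699, 0.7, -0.104, -0.105]
ft_force: [0.7, 1.0, -1.0]
grip_width: 0.373
```

```bash
cat > tray.py <<'E'
from h import *
def tray():
    im=manip.camera('top');h=cv2.cvtColor(im,cv2.COLOR_BGR2HSV)
    m=np.zeros(h.shape[:2],np.uint8);m[170:275,325:435]=cv2.inRange(h,(0,0,110),(180,90,255))[170:275,325:435]
    c=max(cv2.findContours(m,0,1)[0],key=cv2.contourArea);b=cv2.boxPoints(cv2.minAreaRect(c));P=plane('top',b,.016)
    print('tray',P.round(3)[:,:2].tolist(),P.mean(0).round(4));return im
E
python3 -c "
from tray import *
tray();need((.505,-.2103,.18),RY(-.33));print(manip.get_obs()['joint_pos'].round(2))"
```

```text
tray [[0.629, -0.086], [0.626, -0.34], [0.425, -0.333], [0.428, -0.083]] [ 0.527  -0.2103  0.016 ]
t 31.2 pos [0.4978 0.266  0.2032] F [ 0.4 -0.   0.1] g 0.375
 shift tool [-476.3   13.4   19.8] world [   7.2 -476.3  -23.2] turn [-3.598e+01 -4.000e-02  3.000e-02]
[ 0.19  0.62 -1.01  1.39  0.31  1.61  0.77]
```

{"api": "servo_tool", "payload": {
  "moves": [
    {"travel": [-40,0,0],"dr": [0,0,0]},
    {"travel": [-57,0,0],"dr": [-7.2,0,0]},
    {"travel": [-57,0,0],"dr": [-7.2,0,0]},
    {"travel": [-57,0,0],"dr": [-7.2,0,0]},
    {"travel": [-57,0,0],"dr": [-7.2,0,0]},
    {"travel": [-57,0,0],"dr": [-7.2,0,0]},
    {"travel": [-57,0,0],"dr": [0,0,0]},
    {"travel": [-57,0,0],"dr": [0,0,0]},
    {"travel": [-37,0,0],"dr": [0,0,0]},
    {"travel": [0,0,0],"dr": [0,0,0]},
    {"travel": [0,0,0],"dr": [0,0,0]}
  ]
}}

```text
clock: 32.58
position: [0.4985, -0.1814, 0.1992]
ee_rot: [0.699, 0.702, 0.1, 0.09]
ft_force: [0.3, 1.7, -0.7]
grip_width: 0.376
```

```bash
python3 -c "
from tray import *
tray();need((.505,-.2103,.03),RY(-.33));print(manip.get_obs()['joint_pos'].round(2))"
```

```text
tray [[0.629, -0.086], [0.626, -0.379], [0.307, -0.367], [0.311, -0.081]] [ 0.4681 -0.2283  0.016 ]
t 32.62 pos [ 0.4986 -0.181   0.1994] F [-0.4  0.5 -0.5] g 0.377
 shift tool [-31.5 -38.9 164.5] world [   6.4  -29.3 -169.4] turn [-3.5  -0.82  0.14]
[ 1.24  0.02 -0.91  1.93 -0.1   0.96  1.96]
```

{"api": "servo_tool", "payload": {
  "moves": [
    {"travel": [-15.8,0,0],"dr": [-1.8,-0.4,0]},
    {"travel": [-15.7,0,0],"dr": [-1.7,-0.4,0]},
    {"travel": [0,0,0],"dr": [0,0,0]},
    {"travel": [0,0,0],"dr": [0,0,0]}
  ]
}}

```text
clock: 33.12
position: [0.499, -0.2126, 0.1995]
ee_rot: [0.697, 0.698, 0.116, 0.116]
ft_force: [-0.1, 0.6, -0.8]
grip_width: 0.374
```

```bash
python3 -c "
from tray import *
need((.505,-.2103,.03),RY(-.33));print(manip.get_obs()['joint_pos'].round(2))"
```

```text
t 33.12 pos [ 0.499  -0.2126  0.1995] F [-0.1  0.6 -0.8] g 0.374
 shift tool [  2.4 -49.3 162.3] world [   6.     2.3 -169.5] turn [ 0.   -0.    0.14]
[ 1.29  0.01 -0.88  1.95 -0.16  0.89  2.07]
```

{"api": "servo_tool", "payload": {
  "moves": [
    {"travel": [2.4,-12.3,40.6],"dr": [0,0,0]},
    {"travel": [0,-12.3,40.6],"dr": [0,0,0]},
    {"travel": [0,-12.3,40.6],"dr": [0,0,0]},
    {"travel": [0,-12.3,40.6],"dr": [0,0,0]},
    {"travel": [0,0,0],"dr": [0,0,0]},
    {"travel": [0,-3.4,10],"dr": [0,0,0]},
    {"travel": [0,-2,6],"dr": [0,0,0]},
    {"travel": [0,-1.4,4],"dr": [0,0,0]},
    {"travel": [0,0,0],"dr": [0,0,0]},
    {"travel": [0,0,0],"dr": [0,0,0]}
  ]
}}

```text
clock: 34.38
position: [0.5052, -0.2118, 0.009]
ee_rot: [0.697, 0.698, 0.116, 0.117]
ft_force: [0.3, -0.3, -0.6]
grip_width: 0.381
```

```bash
python3 -c "
from tray import *
need((.505,-.2103,.009),RY(-.33));print(manip.get_obs()['joint_pos'].round(2))
s=manip.camera('scene');im=manip.camera('top')
o=np.hstack([cv2.resize(s[130:250,200:340],(467,400),interpolation=2),cv2.resize(im[170:270,340:420],(320,400),interpolation=2)]);cv2.imwrite('pics/h8.png',o)"
```

```text
t 34.38 pos [ 0.5052 -0.2118  0.009 ] F [ 0.3 -0.3 -0.6] g 0.381
 shift tool [ 1.5 -0.2 -0.1] world [-0.2  1.5 -0. ] turn [0.06 0.04 0.06]
[ 1.08  0.35 -0.75  2.11  0.24  0.47  1.77]
```

View pics/h8.png

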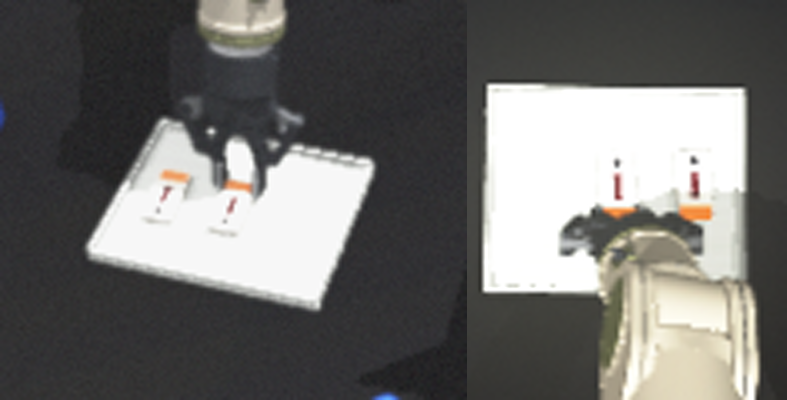

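{"api": "servo_tool", "payload": {
  "moves": [
    {"travel": [0,0,0.5],"dr": [0,0,0]},
    {"travel": [0,0,0],"dr": [0,0,0]},
    {"travel": [0,0,0],"dr": [0,0,0]},
    {"travel": [0,0,0],"dr": [0,0,0]},
    {"travel": [0,0,-20],"dr": [0,0,0]},
    {"travel": [0,0,-50],"dr": [0,0,0]},
    {"travel": [0,0,-60],"dr": [0,0,0]},
    {"travel": [0,0,-60],"dr": [0,0,0]},
    {"travel": [0,0,0],"dr": [0,0,0]}
  ],
  "claw": 0.4
}}

```text
clock: 35.6
position: [0.4445, -0.2136, 0.1926]
ee_rot: [0.697, 0.697, 0.114, 0.121]
ft_force: [0.6, 0.0, -0.2]
grip_width: 0.601
```

{"api": "servo_tool", "payload": {
  "moves": [
    {"travel": [50,0,0],"dr": [9.5,0,0]},
    {"travel": [53,5,0],"dr": [9.4,0,0]},
    {"travel": [53,10,0],"dr": [0,0,0]},
    {"travel": [53,10,0],"dr": [0,0,0]},
    {"travel": [53,10,0],"dr": [0,0,0]},
    {"travel": [53,10,0],"dr": [0,0,0]},
    {"travel": [53,10,0],"dr": [0,0,0]},
    {"travel": [53,10,0],"dr": [0,0,0]},
    {"travel": [53,10,0],"dr": [0,0,0]},
    {"travel": [52,10,0],"dr": [0,0,0]},
    {"travel": [0,0,0],"dr": [0,0,0]},
    {"travel": [0,0,0],"dr": [0,0,0]}
  ],
  "claw": 1
}}

```text
clock: 37.1
position: [0.5216, 0.2993, 0.1938]
ee_rot: [0.704, 0.71, 0.023, 0.012]
ft_force: [0.7, -0.5, 0.1]
grip_width: 0.001
```

```bash
python3 -c "
from tray import *
im=tray();need((.536,.3142,.1),RY(0));print(manip.get_obs()['joint_pos'].round(2))
h=cv2.cvtColor(im,cv2.COLOR_BGR2HSV)
n,l,st,ce=cv2.connectedComponentsWithStats(cv2.inRange(h,(5,90,100),(25,255,255))[180:255,335:420])
for i in range(1,n): print(st[i].tolist(),plane('top',[ce[i]+[335,180]],.016).round(4))"
```

```text
tray [[0.629, -0.086], [0.626, -0.34], [0.425, -0.333], [0.428, -0.083]] [ 0.527  -0.2103  0.016 ]
t 37.15 pos [0.5222 0.2982 0.194 ] F [ 0.  -0.6  0.7] g 0.0
 shift tool [14.5  9.3 94.8] world [ 13.8  16.  -94. ] turn [ 2.82 -0.87  0.34]
[ 0.27  0.51 -1.15  1.58  0.51  1.32  0.63]
[39, 42, 8, 4, 30] [[ 0.5013 -0.2123  0.016 ]]
[58, 42, 8, 3, 24] [[ 0.5023 -0.2867  0.016 ]]
```

{"api": "servo_tool", "payload": {
  "moves": [
    {"travel": [14.5,9.3,0],"dr": [2.8,-0.9,0.3]},
    {"travel": [0,0,40],"dr": [0,0,0]},
    {"travel": [0,0,40],"dr": [0,0,0]},
    {"travel": [0,0,0],"dr": [0,0,0]},
    {"travel": [0,0,0],"dr": [0,0,0]}
  ]
}}

```text
clock: 37.78
position: [0.5322, 0.3132, 0.1173]
ee_rot: [0.707, 0.707, 0.001, 0.001]
ft_force: [-0.8, 0.5, 1.0]
grip_width: 0.002
```

```bash
python3 -c "
from tray import *
need((.536,.3142,.068),RY(0));print(manip.get_obs()['joint_pos'].round(2))"
```

```text
t 37.77 pos [0.5322 0.3132 0.1173] F [-0.8  0.5  1. ] g 0.002
 shift tool [ 1.   3.7 49.3] world [  3.8   1.  -49.3] turn [ 0.16 -0.05  0.01]
[ 0.17  0.64 -1.07  1.58  0.58  1.27  0.58]
```

{"api": "servo_tool", "payload": {
  "moves": [
    {"travel": [1,3.7,18],"dr": [0,0,0]},
    {"travel": [0,0,15],"dr": [0,0,0]},
    {"travel": [0,0,6],"dr": [0,0,0]},
    {"travel": [0,0,4],"dr": [0,0,0]},
    {"travel": [0,0,4],"dr": [0,0,0]},
    {"travel": [0,0,2.5],"dr": [0,0,0]},
    {"travel": [0,0,0],"dr": [0,0,0]},
    {"travel": [0,0,0],"dr": [0,0,0]}
  ]
}}

```text
clock: 38.78
position: [0.5373, 0.3157, 0.0689]
ee_rot: [0.707, 0.707, 0.003, 0.001]
ft_force: [2.1, -0.8, 14.3]
grip_width: -0.001
```

{"api": "servo_tool", "payload": {
  "moves": [
    {"travel": [0,0,-20],"dr": [0,0,0]},
    {"travel": [0,0,-30],"dr": [0,0,0]},
    {"travel": [0,-11,-20],"dr": [8.5,0,0]},
    {"travel": [0,-8,-10],"dr": [8.7,0,0]},
    {"travel": [0,0,0],"dr": [0,0,0]},
    {"travel": [0,0,0],"dr": [0,0,0]}
  ],
  "claw": 0.25
}}

```text
clock: 39.52
position: [0.5169, 0.3153, 0.1472]
ee_rot: [0.698, 0.7, -0.104, -0.105]
ft_force: [-0.1, 0.1, -0.0]
grip_width: 0.75
```

```bash
python3 -c "
from h import *
need((.4975,.3145,.081),RY(.3));print(manip.get_obs()['joint_pos'].round(2))
s=manip.camera('scene')
cv2.imwrite('pics/h9.png',cv2.resize(s[140:240,340:460],(480,400),interpolation=2))"
```

```text
t 39.52 pos [0.5169 0.3153 0.1472] F [-0.1  0.1 -0. ] g 0.75
 shift tool [-0.8  0.8 69. ] world [-19.4  -0.8 -66.2] turn [0.19 0.02 0.18]
[ 0.11  0.79 -1.06  1.34  0.44  1.58  0.67]
```

View pics/h9.png

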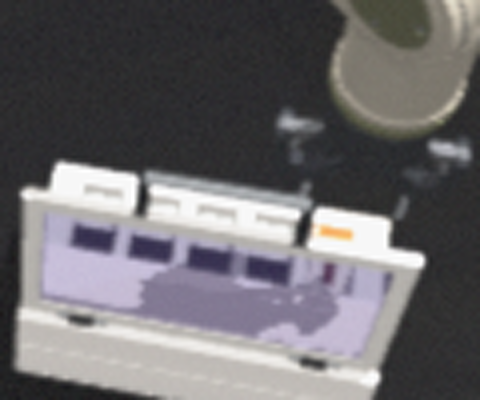

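The last cartridge is tipped (tall red window at (328,272), dark gap to its right); the fingers straddle it.

{"api": "servo_tool", "payload": {
  "moves": [
    {"travel": [-0.8,0.8,20],"dr": [0,0,0]},
    {"travel": [0,0,24],"dr": [0,0,0]},
    {"travel": [0,0,15],"dr": [0,0,0]},
    {"travel": [0,0,10],"dr": [0,0,0]},
    {"travel": [0,0,0],"dr": [0,0,0]},
    {"travel": [0,0,0],"dr": [0,0,0]}
  ]
}}

```text
clock: 40.33
position: [0.4984, 0.3141, 0.0816]
ee_rot: [0.699, 0.7, -0.105, -0.105]
ft_force: [0.7, 1.4, 0.3]
grip_width: 0.749
```

{"api": "servo_tool", "payload": {
  "moves": [
    {"travel": [0,0,0],"dr": [0,0,0]},
    {"travel": [0,0,0],"dr": [0,0,0]},
    {"travel": [0,0,0],"dr": [0,0,0]},
    {"travel": [0,0,0],"dr": [0,0,0]},
    {"travel": [0,0,0],"dr": [0,0,0]}
  ],
  "claw": 1,
  "squeeze": 60
}}

```text
clock: 40.95
position: [0.4982, 0.3139, 0.0814]
ee_rot: [0.699, 0.7, -0.105, -0.105]
ft_force: [1.6, -0.5, 5.3]
grip_width: 0.373
```

{"api": "servo_tool", "payload": {
  "moves": [
    {"travel": [0,-3,-9.6],"dr": [0,0,0]},
    {"travel": [0,-6,-19.1],"dr": [0,0,0]},
    {"travel": [0,-9,-28.7],"dr": [0,0,0]},
    {"travel": [0,-9,-28.7],"dr": [0,0,0]},
    {"travel": [0,-9,-28.7],"dr": [0,0,0]},
    {"travel": [0,0,0],"dr": [0,0,0]}
  ]
}}

```text
clock: 41.7
position: [0.4977, 0.3149, 0.2048]
ee_rot: [0.699, 0.7, -0.103, -0.105]
ft_force: [0.6, 0.0, -0.5]
grip_width: 0.376
```

```bash
python3 -c "
from tray import *
tray();need((.505,-.135,.18),RY(-.33));print(manip.get_obs()['joint_pos'].round(2))"
```

```text
tray [[0.428, -0.083], [0.629, -0.086], [0.626, -0.34], [0.425, -0.333]] [ 0.527  -0.2103  0.016 ]
t 41.75 pos [0.4975 0.3143 0.2031] F [-0.2  0.1 -1. ] g 0.376
 shift tool [-449.4   12.9   19.6] world [   7.5 -449.3  -23.1] turn [-35.91  -0.07   0.12]
[ 0.13  0.72 -1.1   1.33  0.39  1.65  0.66]
```

Move more slowly this time (10 rows of 45).

{"api": "servo_tool", "payload": {
  "moves": [
    {"travel": [-40,0,0],"dr": [0,0,0]},
    {"travel": [-46,0,0],"dr": [-5.2,0,0]},
    {"travel": [-46,0,0],"dr": [-5.2,0,0]},
    {"travel": [-46,0,0],"dr": [-5.1,0,0]},
    {"travel": [-46,0,0],"dr": [-5.1,0,0]},
    {"travel": [-46,0,0],"dr": [-5.1,0,0]},
    {"travel": [-46,0,0],"dr": [-5.1,0,0]},
    {"travel": [-46,0,0],"dr": [-5.1,0,0]},
    {"travel": [-46,0,0],"dr": [0,0,0]},
    {"travel": [-41,0,0],"dr": [0,0,0]},
    {"travel": [0,0,0],"dr": [0,0,0]},
    {"travel": [0,0,0],"dr": [0,0,0]}
  ]
}}

```text
clock: 43.25
position: [0.4951, -0.0875, 0.2012]
ee_rot: [0.699, 0.705, 0.09, 0.075]
ft_force: [-0.4, 0.2, 0.6]
grip_width: 0.377
```

```bash
python3 -c "
from tray import *
tray();need((.505,-.135,.03),RY(-.33));print(manip.get_obs()['joint_pos'].round(2))"
```

```text
tray [[0.63, -0.032], [0.626, -0.34], [0.307, -0.329], [0.312, -0.028]] [ 0.4686 -0.182   0.016 ]
t 43.3 pos [ 0.4953 -0.0871  0.2013] F [ 1.2  0.4 -0.1] g 0.371
 shift tool [-51.4 -30.7 167.8] world [   9.7  -47.9 -171.3] turn [-5.46 -1.27  0.31]
[ 1.44 -0.08 -1.24  1.96 -0.17  0.99  1.85]
```

{"api": "servo_tool", "payload": {
  "moves": [
    {"travel": [-13,0,0],"dr": [-1.4,-0.3,0.1]},
    {"travel": [-13,0,0],"dr": [-1.4,-0.3,0.1]},
    {"travel": [-13,0,0],"dr": [-1.4,-0.3,0.1]},
    {"travel": [-12,0,0],"dr": [-1.3,-0.3,0]},
    {"travel": [0,0,0],"dr": [0,0,0]},
    {"travel": [0,0,0],"dr": [0,0,0]}
  ]
}}

```text
clock: 44.05
position: [0.4959, -0.1381, 0.2009]
ee_rot: [0.697, 0.698, 0.117, 0.116]
ft_force: [-0.2, 0.6, -1.2]
grip_width: 0.377
```

```bash
python3 -c "
from tray import *
need((.505,-.135,.03),RY(-.33));print(manip.get_obs()['joint_pos'].round(2))"
```

```text
t 44.05 pos [ 0.4959 -0.1381  0.2009] F [-0.2  0.6 -1.2] g 0.377
 shift tool [  2.9 -46.9 164.6] world [   9.1    3.1 -170.9] turn [ 0.05 -0.05  0.02]
[ 1.45 -0.14 -1.11  2.01 -0.29  0.89  2.04]
```

{"api": "servo_tool", "payload": {
  "moves": [
    {"travel": [2.9,-9.4,33],"dr": [0,0,0]},
    {"travel": [0,-9.4,33],"dr": [0,0,0]},
    {"travel": [0,-9.4,33],"dr": [0,0,0]},
    {"travel": [0,-9.4,33],"dr": [0,0,0]},
    {"travel": [0,-9.4,33],"dr": [0,0,0]},
    {"travel": [0,0,0],"dr": [0,0,0]},
    {"travel": [0,0,0],"dr": [0,0,0]}
  ]
}}

```text
clock: 44.92
position: [0.5059, -0.1358, 0.031]
ee_rot: [0.697, 0.697, 0.117, 0.117]
ft_force: [0.3, 0.4, -0.6]
grip_width: 0.374
```

```bash
python3 -c "
from tray import *
need((.505,-.135,.009),RY(-.33));print(manip.get_obs()['joint_pos'].round(2))
s=manip.camera('scene');im=manip.camera('top')
o=np.hstack([cv2.resize(s[130:250,200:340],(467,400),interpolation=2),cv2.resize(im[170:270,340:420],(320,400),interpolation=2)]);cv2.imwrite('pics/h10.png',o)"
```

```text
t 44.92 pos [ 0.5059 -0.1358  0.031 ] F [ 0.3  0.4 -0.6] g 0.374
 shift tool [ 0.8 -8.  20.5] world [ -0.9   0.8 -22. ] turn [ 0.16 -0.03 -0.02]
[ 1.18  0.31 -1.02  2.16  0.39  0.52  1.49]
```

View pics/h10.png

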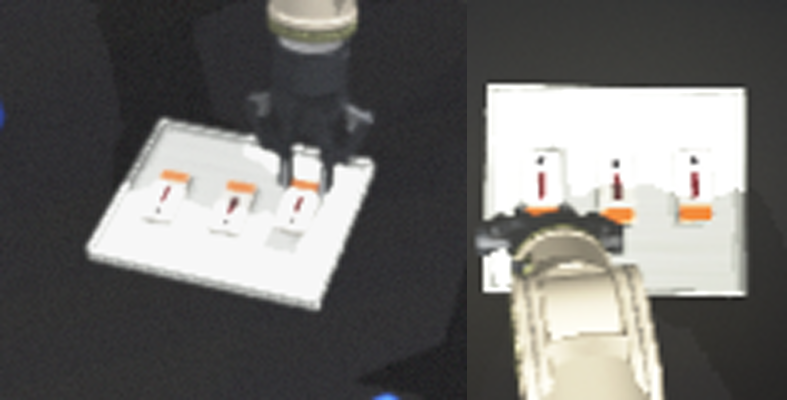

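{"api": "servo_tool", "payload": {
  "moves": [
    {"travel": [0.8,-4,10],"dr": [0,0,0]},
    {"travel": [0,-2.5,6.5],"dr": [0,0,0]},
    {"travel": [0,-1.5,4.5],"dr": [0,0,0]},
    {"travel": [0,0,0],"dr": [0,0,0]},
    {"travel": [0,0,0],"dr": [0,0,0]}
  ]
}}

```text
clock: 45.65
position: [0.5042, -0.1353, 0.007]
ee_rot: [0.698, 0.697, 0.117, 0.116]
ft_force: [-0.9, 0.3, -1.5]
grip_width: 0.372
```

{"api": "servo_tool", "payload": {
  "moves": [
    {"travel": [0,0,0],"dr": [0,0,0]},
    {"travel": [0,0,0],"dr": [0,0,0]},
    {"travel": [0,0,0],"dr": [0,0,0]},
    {"travel": [0,0,-20],"dr": [0,0,0]},
    {"travel": [0,0,-40],"dr": [0,0,0]},
    {"travel": [0,0,-40],"dr": [0,0,0]},
    {"travel": [0,0,-40],"dr": [0,0,0]},
    {"travel": [0,0,0],"dr": [0,0,0]}
  ],
  "claw": 0.4
}}

```text
clock: 46.65
position: [0.4615, -0.1421, 0.1193]
ee_rot: [0.702, 0.694, 0.108, 0.117]
ft_force: [-0.6, -0.5, -1.4]
grip_width: 0.598
```

```bash
python3 -c "
from tray import *
need((.5,0,.32),RY(0));print(manip.get_obs()['joint_pos'].round(2))"
```

```text
t 46.65 pos [ 0.4615 -0.1421  0.1193] F [-0.6 -0.5 -1.4] g 0.598
 shift tool [ 140.4   98.5 -180.4] world [ 38.5 142.1 200.7] turn [18.34  0.73 -0.62]
[ 1.66 -0.11 -1.31  2.17 -0.3   0.72  2.09]
```

{"api": "servo_tool", "payload": {
  "moves": [
    {"travel": [0,20,-30],"dr": [6.1,0.2,-0.2]},
    {"travel": [0,20,-30],"dr": [6.1,0.2,-0.2]},
    {"travel": [0,20,-30],"dr": [6.1,0.2,-0.2]},
    {"travel": [20,20,-35],"dr": [0,0,0]},
    {"travel": [40,20,-35],"dr": [0,0,0]},
    {"travel": [40,0,-30],"dr": [0,0,0]},
    {"travel": [0,0,0],"dr": [0,0,0]},
    {"travel": [0,0,0],"dr": [0,0,0]}
  ]
}}

```text
clock: 47.65
position: [0.5316, -0.0393, 0.3095]
ee_rot: [0.705, 0.709, 0.016, 0.007]
ft_force: [-0.4, -1.0, 0.1]
grip_width: 0.599
```

```bash
python3 -c "
from tray import *
need((.6,.1,.32));print(manip.get_obs()['joint_pos'].round(2))
im=tray()"
```

```text
t 47.65 pos [ 0.5316 -0.0393  0.3095] F [-0.4 -1.   0.1] g 0.599
 shift tool [139.   69.5  -6.7] world [ 68.4 139.3  10.5] turn [ 0.9  -1.99 90.35]
[ 1.12  0.3  -1.33  1.56  0.29  1.48  1.36]
tray [[0.312, -0.009], [0.685, -0.013], [0.681, -0.342], [0.307, -0.329]] [ 0.4963 -0.1731  0.016 ]
```

{"api": "servo_tool", "payload": {
  "moves": [
    {"travel": [0,0,0],"dr": [0.1,-0.2,10]},
    {"travel": [0,0,0],"dr": [0.1,-0.2,10]},
    {"travel": [0,0,0],"dr": [0.1,-0.2,10]},
    {"travel": [0,0,0],"dr": [0.1,-0.2,10]},
    {"travel": [0,0,0],"dr": [0.1,-0.2,10]},
    {"travel": [0,0,0],"dr": [0.1,-0.2,10]},
    {"travel": [0,0,0],"dr": [0.1,-0.2,10]},
    {"travel": [0,0,0],"dr": [0.1,-0.2,10]},
    {"travel": [0,0,0],"dr": [0.1,-0.2,10]},
    {"travel": [0,0,0],"dr": [0,0,0]}
  ],
  "claw": 0.6
}}

```text
clock: 48.95
position: [0.5312, -0.0396, 0.3098]
ee_rot: [1.0, 0.003, 0.001, -0.001]
ft_force: [1.0, -0.5, -0.2]
grip_width: 0.405
```

```bash
python3 -c "
from tray import *
need((.6535,.2178,.33));print(manip.get_obs()['joint_pos'].round(2))"
```

```text
t 48.95 pos [ 0.5312 -0.0396  0.3098] F [ 1.  -0.5 -0.2] g 0.405
 shift tool [ 123.9 -256.7  -19.4] world [122.3 257.4  20.2] turn [-0.12 -0.09  0.35]
[ 0.89  0.22 -1.04  1.54  0.19  1.49 -0.14]
```

{"api": "servo_tool", "payload": {
  "moves": [
    {"travel": [0,0,-19.4],"dr": [0,0,0.3]},
    {"travel": [20,-43,0],"dr": [0,0,0]},
    {"travel": [20,-43,0],"dr": [0,0,0]},
    {"travel": [20,-43,0],"dr": [0,0,0]},
    {"travel": [20,-43,0],"dr": [0,0,0]},
    {"travel": [20,-43,0],"dr": [0,0,0]},
    {"travel": [24,-42,0],"dr": [0,0,0]},
    {"travel": [0,0,0],"dr": [0,0,0]},
    {"travel": [0,0,0],"dr": [0,0,0]}
  ]
}}

```text
clock: 50.08
position: [0.655, 0.2184, 0.3305]
ee_rot: [1.0, 0.002, 0.001, -0.001]
ft_force: [0.3, -1.0, -0.1]
grip_width: 0.399
```

```bash
python3 -c "
from tray import *
need((.6535,.2178,.2635));print(manip.get_obs()['joint_pos'].round(2))"
```

```text
t 50.08 pos [0.655  0.2184 0.3305] F [ 0.3 -1.  -0.1] g 0.399
 shift tool [-1.7  0.7 67. ] world [ -1.5  -0.6 -67. ] turn [-0.11 -0.13  0.24]
[ 0.16  0.62 -0.98  1.05  0.51  1.69 -0.65]
```

{"api": "servo_tool", "payload": {
  "moves": [
    {"travel": [-1.5,0.6,20],"dr": [0,0,0.2]},
    {"travel": [0,0,20],"dr": [0,0,0]},
    {"travel": [0,0,15],"dr": [0,0,0]},
    {"travel": [0,0,12],"dr": [0,0,0]},
    {"travel": [0,0,0],"dr": [0,0,0]},
    {"travel": [0,0,0],"dr": [0,0,0]}
  ]
}}

```text
clock: 50.82
position: [0.6536, 0.2189, 0.2653]
ee_rot: [1.0, -0.001, 0.002, -0.001]
ft_force: [0.2, 0.3, -0.1]
grip_width: 0.401
```

{"api": "servo_tool", "payload": {
  "moves": [
    {"travel": [0,0,0],"dr": [0,0,0]},
    {"travel": [0,0,0],"dr": [0,0,0]},
    {"travel": [0,0,0],"dr": [0,0,0]},
    {"travel": [0,0,0],"dr": [0,0,0]}
  ],
  "claw": 1,
  "squeeze": 30
}}

```text
clock: 51.32
position: [0.6536, 0.2191, 0.2652]
ee_rot: [1.0, -0.001, 0.002, -0.002]
ft_force: [0.1, -0.1, 5.6]
grip_width: 0.099
```

{"api": "servo_tool", "payload": {
  "moves": [
    {"travel": [-12,0,-1.5],"dr": [0,0,0]},
    {"travel": [-14.2,0,-0.8],"dr": [0,0,0]},
    {"travel": [-14,0,0.3],"dr": [0,0,0]},
    {"travel": [-14.1,0,1.2],"dr": [0,0,0]},
    {"travel": [-14,0,2.3],"dr": [0,0,0]},
    {"travel": [-13.8,0,3.2],"dr": [0,0,0]},
    {"travel": [-13.6,0,4.2],"dr": [0,0,0]},
    {"travel": [-13.2,0,5.2],"dr": [0,0,0]},
    {"travel": [-12.7,0,6],"dr": [0,0,0]},
    {"travel": [-12.4,0,7],"dr": [0,0,0]},
    {"travel": [-11.8,0,7.8],"dr": [0,0,0]},
    {"travel": [-11.2,0,8.7],"dr": [0,0,0]}
  ]
}}

```text
clock: 52.82
position: [0.4967, 0.2182, 0.2202]
ee_rot: [1.0, -0.001, 0.002, -0.001]
ft_force: [2.2, -2.0, 2.4]
grip_width: 0.101
```

```bash
python3 -c "
from tray import *
need((.6535,.2178,.2635));p=manip.get_obs()['position'];v=[.6238-p[0],p[2]+.0187-.084];print(np.arctan2(v[1],v[0]),np.hypot(*v),manip.get_obs()['joint_pos'].round(2))"
```

```text
t 52.83 pos [0.4967 0.2182 0.2202] F [ 2.2 -2.   2.4] g 0.101
 shift tool [157.    0.  -42.6] world [156.8  -0.4  43.3] turn [-0.08 -0.24 -0.12]
0.8836715221313818 0.2004251708355699 [ 0.44  0.34 -1.12  1.66  0.32  1.34 -0.73]
```

{"api": "servo_tool", "payload": {
  "moves": [
    {"travel": [-11,0,9.7],"dr": [0,0,0]},
    {"travel": [-10.3,0,10.5],"dr": [0,0,0]},
    {"travel": [-9.4,0,11.2],"dr": [0,0,0]},
    {"travel": [-8.5,0,11.9],"dr": [0,0,0]},
    {"travel": [-7.6,0,12.5],"dr": [0,0,0]},
    {"travel": [-6.7,0,13],"dr": [0,0,0]},
    {"travel": [-5.7,0,13.4],"dr": [0,0,0]},
    {"travel": [-4.7,0,13.8],"dr": [0,0,0]},
    {"travel": [-3.7,0,14.1],"dr": [0,0,0]},
    {"travel": [-2.7,0,14.3],"dr": [0,0,0]},
    {"travel": [-1.6,0,14.5],"dr": [0,0,0]},
    {"travel": [-0.5,0,12],"dr": [0,0,0]}
  ]
}}

```text
clock: 54.32
position: [0.4239, 0.2188, 0.0682]
ee_rot: [1.0, -0.001, 0.001, -0.001]
ft_force: [1.5, -6.4, 1.4]
grip_width: 0.104
```

{"api": "servo_tool", "payload": {
  "moves": [
    {"travel": [0,0,2],"dr": [0,0,0]},
    {"travel": [0,0,0],"dr": [0,0,0]},
    {"travel": [0,0,0],"dr": [0,0,0]}
  ]
}}

```text
clock: 54.7
position: [0.4239, 0.2188, 0.0666]
ee_rot: [1.0, -0.001, 0.001, -0.001]
ft_force: [0.7, -5.5, -3.3]
grip_width: 0.101
```

{"api": "servo_tool", "payload": {
  "moves": [
    {"travel": [0,0,1.5],"dr": [0,0,0]},
    {"travel": [0,0,1.5],"dr": [0,0,0]},
    {"travel": [0,0,0],"dr": [0,0,0]},
    {"travel": [0,0,0],"dr": [0,0,0]}
  ]
}}

```text
clock: 55.2
position: [0.4239, 0.2188, 0.0643]
ee_rot: [1.0, -0.001, 0.001, -0.0]
ft_force: [-4.7, -9.2, 10.2]
grip_width: 0.103
```

{"api": "servo_tool", "payload": {
  "moves": [
    {"travel": [0,0,0],"dr": [0,0,0]},
    {"travel": [0,0,0],"dr": [0,0,0]},
    {"travel": [0,0,0],"dr": [0,0,0]},
    {"travel": [0,0,-20],"dr": [0,0,0]},
    {"travel": [0,0,-40],"dr": [0,0,0]},
    {"travel": [0,0,-50],"dr": [0,0,0]},
    {"travel": [0,0,-50],"dr": [0,0,0]},
    {"travel": [0,0,0],"dr": [0,0,0]}
  ],
  "claw": 0.6
}}

```text
clock: 56.2
position: [0.4255, 0.2208, 0.2287]
ee_rot: [1.0, -0.0, 0.005, -0.002]
ft_force: [-0.4, 0.1, -0.7]
grip_width: 0.404
```

{"api": "servo_tool", "payload": {
  "moves": [
    {"travel": [0,40,0],"dr": [0,0,0]},
    {"travel": [0,40,0],"dr": [0,0,0]},
    {"travel": [0,40,0],"dr": [0,0,0]},
    {"travel": [0,40,0],"dr": [0,0,0]},
    {"travel": [0,40,0],"dr": [0,0,0]},
    {"travel": [0,20,0],"dr": [0,0,0]},
    {"travel": [0,0,0],"dr": [0,0,0]},
    {"travel": [0,0,0],"dr": [0,0,0]}
  ]
}}

```text
clock: 57.2
position: [0.4238, 0.0005, 0.2238]
ee_rot: [1.0, 0.0, 0.002, -0.001]
ft_force: [0.3, 1.1, -0.2]
grip_width: 0.4
```

```bash
python3 -c "
from tray import *
need((.45,0,.25))
im=tray();s=manip.camera('scene')
h=cv2.cvtColor(im,cv2.COLOR_BGR2HSV)
n,l,st,ce=cv2.connectedComponentsWithStats(cv2.inRange(h,(5,90,100),(25,255,255))[180:255,335:420])
for i in range(1,n): print(st[i].tolist(),plane('top',[ce[i]+[335,180]],.016).round(4))
g=lambda q:cv2.cvtColor(q,6)[174:182,400].tolist();print(g(s),g(cv2.imread('pics/scene0.png')))
a=cv2.resize(im[170:270,215:425],(800,381),interpolation=2);b=cv2.resize(s[130:260,200:480],(474,219),interpolation=2)
o=np.zeros((600,800,3),np.uint8);o[:381]=a;o[381:,:474]=b;cv2.imwrite('pics/h11.png',o)"
```

```text
t 57.2 pos [0.4238 0.0005 0.2238] F [ 0.3  1.1 -0.2] g 0.4
 shift tool [ 26.3   0.4 -26.1] world [26.2 -0.5 26.2] turn [-0.16 -0.18  0.02]
tray [[0.63, -0.013], [0.626, -0.34], [0.307, -0.329], [0.312, -0.009]] [ 0.4687 -0.1724  0.016 ]
[58, 41, 8, 4, 32] [[ 0.5042 -0.2868  0.016 ]]
[19, 43, 8, 4, 30] [[ 0.4988 -0.136   0.016 ]]
[39, 42, 8, 4, 29] [[ 0.5011 -0.2127  0.016 ]]
[48, 48, 83, 175, 242, 209, 118, 59] [49, 68, 165, 244, 222, 135, 61, 48]
```

View pics/h11.png

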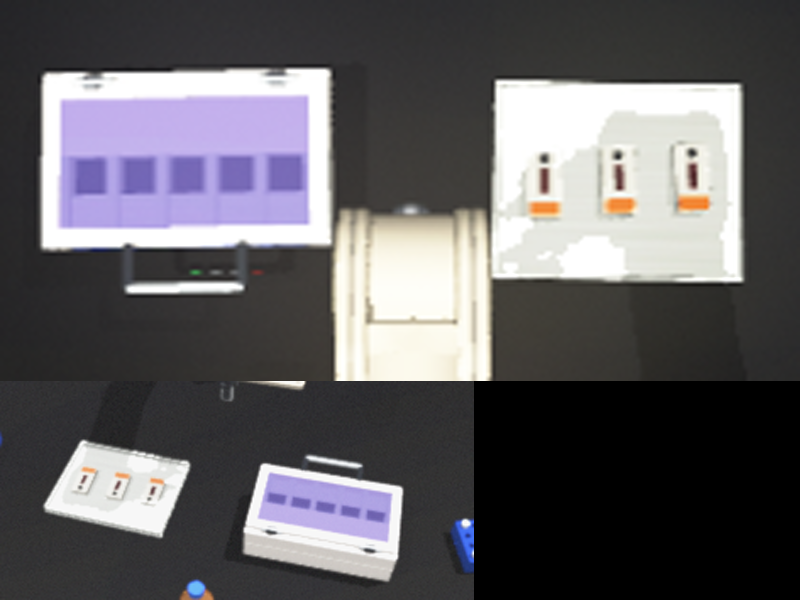

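```bash
python3 -c "
from workcell import manip
print(manip.hand_in())"
```

```text
the job is handed in; nothing more can be done
None
```

The job is handed in after about 57 s of the 210 s allowed. `hand_in` reports no verdict, so this rests on my own checks.

**What I did:**
- I raised the lid to about 0.87 rad and let go for more than 2 s. The bar's picture position did not move between two checks 0.8 s apart, so the friction hinge held.
- I opened it to about 1.72 rad and let go.
- Three cartridges were present, in nests 3, 4 and 5. I tipped each one, gripped it and laid it flat side by side in the tray.
- I swung the lid shut and pressed until it met its stop, at about 10 N.

**Last checks:**
- **Nests and cartridges:** In the last picture all five nests are empty. The three cartridges lie apart and look flat on the tray floor, at y about -0.136, -0.213 and -0.287. That is within about 77 mm of the tray's middle (y -0.210), inside the 110 mm limit.
- **Tray:** It did not move in any reading with a clear view. In the last reading the arm spoiled the automatic tray outline, so there I checked only the back and far corner numbers and the picture.
- **Lid:** It looks closed. The handle bar sits half a pixel lower than at the start.
- **Robot:** It stands clear and touches nothing.
- **Bottle, tube rack and mixer:** I did not measure these again at the end, but no move went near them.

I viewed 14 pictures.

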